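Hang the parts basket and shift the locking sleeve one hole

TASK

Hang the parts basket by its handle on the twin hook of the sleeve that slides on the square tube, with the sleeve still locked where it is. Then pull up the sleeve's spring lock knob, slide the sleeve with the hanging basket along the tube to the very next hole on the side where the open bin stands, and let the pin drop fully home in it. Finish holding: the program ends with the fingers still gripping the knob, the pin held down in the hole and the basket hanging still; do not shove the open bin or the closed carton away.

Things in the scene. Friction and masses are not known exactly. Their poses are not given: they have to be found in the camera images.
- rack: Fixed stand: a bright square tube (30 mm square, 320 mm long, its axis along the body's y axis, top face 145 mm above the bench) on two dark posts. Five pin holes of 12 mm in its top face at y = -100, -50, 0, 50 and 100 mm (pitch 50 mm). Origin on the bench under the tube's middle. +x points away from the side where the hook is; z up. It stands somewhere else and turned differently each time
- sleeve (a joint): Travel (m) of the grey sleeve (84 mm long, 42 mm square) along the rack's +y axis. 0 at the start, locked in the middle hole; neighbouring holes are at +0.05 and -0.05; range -0.105 to 0.105; about 2 N of friction. The pin leaves about 1.5 mm of play
- hook: Twin hook bolted to the sleeve's front (rack -x side), moving with the sleeve. Two dark 8 mm round prongs, 72 mm apart on centres (at y = +36 and -36 mm), reaching 119 mm out; gap between the prongs 64 mm. Each dips to a seat 95 mm out and rises again to an upturned tip. Origin on the tube axis at the middle of the sleeve, 130 mm above the bench; axes as the rack's
- hook_seat (a point): Where the middle of the handle bar lies when hung: midway between the prongs, 95 mm in front (rack -x) of the tube axis, 175 mm above the bench. Prong tips: 24 mm further out, tops 17 mm higher than this point; behind it the prongs peak 9 mm higher. Come in from the front, bar along the rack's y and about 25 mm high, so that the prongs pass under the bar and over the tray; then lower
- basket: Loose open sheet-steel parts basket, 70 mm (x) by 130 mm (y) by 45 mm high, wall 3 mm, with a fixed dark arch handle; about 0.15 to 0.3 kg. Origin under its middle, z up. Either way round is alike
- basket_grip (a point): Middle of the basket's handle bar, 100 mm above the basket's underside: round bar 10 mm thick, straight for 100 mm along the basket's y axis, open for 50 mm between bar and tray rim. Grip it here from above, fingers closing along the basket's x axis; the fingers then pass between the prongs
- plunger (a joint): Lift (m) of the spring lock pin on the sleeve's top: 0 = pin fully down, range to 0.018. The pin clears the tube's top face from about 0.011 up; the spring pushes it down with 4 N at 0 and 8 N at 0.018. Let go or lowered over a hole it drops to 0, between holes it stays at about 0.011
- knob: Black round knob on the lock pin, 27 mm across, 25 mm high, on the middle of the sleeve's top; origin at the centre of its underside, 168 mm above the bench when the pin is down. It moves with the sleeve and lifts with the pin
- knob_grip (a point): Point on the knob's axis at gripping height, 14 mm above its underside: 182 mm above the bench when the pin is down. The fingertips have 31 mm of free height below it to the sleeve's top (a 28 mm collar 8 mm high stands under the knob)
- open_bin: Open empty black bin, 115 x 145 x 60 mm, loose on the bench beyond one end of the rack (left or right): it shows which way to slide. Origin under its middle
- carton: Closed white cardboard carton, 74 x 102 x 66 mm, loose on the bench beyond the other end of the rack. Origin under its middle

How it is judged:
On the way, in this order (a step that is already met when the one before it is completed fails the run):
1. the basket hangs by its handle on both prongs, let go by the fingers, the sleeve still locked in the middle hole (distance between basket_grip and hook_seat below 0.02 m and contact force between basket and hook above 0.7 N and contact force between basket and the fingers below 0.1 N and angle between basket's own z axis and vertical below 0.3 rad and value of joint sleeve between -0.005 and 0.005 m and value of joint plunger below 0.003 m), for 0.3 s.
2. the lock pin is pulled clear of its hole by the knob, with the basket hanging (value of joint plunger above 0.01 m and contact force between the fingers and knob above 1 N and distance between basket_grip and hook_seat below 0.025 m), for 0.1 s.
At the end, for the whole second after the job is handed in: Sleeve within 4 mm of the next hole (50 mm from the start) on the open bin's side, pin down to within 3 mm, fingers gripping the knob (over 1 N); basket hanging still on the hook (handle middle within 20 mm of the seat, tilt under 0.3 rad), not touched by the robot (((y of open_bin in the frame of rack above 0 m and value of joint sleeve between 0.046 and 0.054 m) or (y of open_bin in the frame of rack below 0 m and value of joint sleeve between -0.054 and -0.046 m)) and value of joint plunger below 0.003 m and contact force between the fingers and knob above 1 N and distance between basket_grip and hook_seat below 0.02 m and contact force between basket and hook above 0.7 N and contact force between basket and the arm below 0.1 N and contact force between basket and the fingers below 0.1 N and angle between basket's own z axis and vertical below 0.3 rad and linear speed of basket below 0.05 m/s); the arm keeps its last pose, push and grip.
It fails at once if the open bin or the carton is shoved more than 30 mm (distance of any of open_bin, carton from where it was at the start of the episode above 0.03 m).
It also fails if it takes over 62 s, if anything falls off the work surface, if the arm or the gripper's body presses on something with over 40 N, if the wrist force passes 120 N, or if a joint passes its speed limit or range.

ROBOT

A 6-joint arm with a two-finger parallel gripper is mounted at the origin on a cart in front of the work surface, level with it; the furniture and walls round the work are solid. World frame = base frame: x ahead of the robot, y to its left, z up, the work surface at z = 0. Lengths are in m, angles in rad, forces in N, time in s.
With the tool pointing down it reaches from about 0.3 to 0.875 m from the base axis. Payload 6.4 kg.
Tool frame: the origin (TCP) lies at the very end of the fingers, on their centre line; the grasp point (between the pads) lies 19 mm behind it (ctrl.tcp_to_grasp is the distance from the TCP to the grasp point, in m); z points along the fingers, y is the direction in which the jaws open and shut (so a half turn about z gives the same grasp; the last joint's range is limited). The gripper opens to 85 mm and grips with 20 to 120 N. Pads are 22 mm wide; open, the fingers measure 114 mm over their backs; the gripper's body (76 mm by 85 mm) begins 54 mm behind the grasp point. The pads swing forward as they close: fully open they stand 13 mm farther back than shut.
Start: joints at [-1.399, 0.181, 1.607, -0, 1.354, -0.206], TCP at [0.212, -0.534, 0.231] pointing down, gripper open.
Joint ranges: [-2.99, 2.99], [-0.89, 2.07], [0.3, 2.58], [-1.14, 4.28], [0, 2.63], [-3.12, 3.12]. Speed limits (rad/s): [2.57, 2.57, 3.01, 3.14, 3.14, 3.14].

INTERFACE

Orientations are given as a unit quaternion [w, x, y, z].
In Python, from bench import ctrl gives the robot as it stands. The module is installed in compiled form; this text tells all that it offers.
- The arm moves only by the tool drive_tool, never from a script. Its argument "deltas" is a list of rows, each an object with "slide": the shift along the tool's x, y, z as a fraction of full scale, a list of three; "delta_rot": the turn, a rotation vector about the tool's x, y, z as a fraction of full scale, a list of three; "hand": the opening, from 0 (shut) to 1 (fully open). In form: [{"slide": [tx, ty, tz], "delta_rot": [wx, wy, wz], "hand": hand}, ...]. A call has exactly 5 rows; each row shifts and turns the commanded pose from where the row before left it, along the tool's axes as they then stand; what a row does not reach is not made up. Full scale, the value 1, is 50 mm for a shift and 180 degrees for a turn. A row lasts 1/8 s, in which the tool goes at most 62.5 mm and 10.7 degrees, less where a joint would pass 70% of its speed; a pose out of reach is approached as far as the arm can. A call with a number of a shift or a turn outside -1 to 1 is refused whole. A call with a gripper value outside its range is refused whole. The fingers move at their own pace and stop on an object; the grip force is fixed at half the most. Time passes only in rows, so rows that do not move let the fingers close, or fill a call up. It gives the time, the measured TCP pose, the force and the opening at its end, in the units of the state.
- ctrl.get_obs(): the state, without advancing time (a new reading comes with each control period).
- ctrl.camera(name): name is "side" or "top"; returns a dict with "frame" (384x512x3 uint8, red, green, blue), "mtx" (3x3 intrinsics, pixels), "dist" ([k1, k2, p1, p2, k3] as OpenCV has them; the pictures are not rectified), "R" (3x3) and "t" (3): a world point X has camera coordinates R X + t. Camera axes: x right, y down, z forward; pixel columns grow to the right and rows downward; lengths in m; the calibration is good to about 2 mm. A picture is of the moment at which its call begins. There is no depth.
- ctrl.hand_in(): hands the job in, once; it reports no verdict.
The state is a dict: "time_s": time; "q": joint angles; "dq": joint speeds; "joint_efforts": joint torques, N m; "eef_pos": TCP position; "eef_rot": TCP orientation; "wrist_force": force on the tool from outside, world axes, zero at the start; "torque": the same for the moment, N m; "opening": opening from 0.0 (shut) to 1.0 (fully open).
Only numpy, scipy, OpenCV 4.12 (cv2) and the standard library are available. Lean on these libraries where they do the work, as an engineer would, in place of code of your own. Each camera call takes 0.05 s, during which the arm holds its last target.

## Working session

There is one attempt and no reset: what is moved stays moved. The work goes in short steps, Python scripts to look and compute and a tool call to move; the robot and the scene stay as the last step left them, time stands still between calls to the robot, and variables do not carry over. Pictures are saved under pics/ and viewed, and the job is handed in when it is done.

Besides the shell and the picture viewer there is one more tool, called after ">>>" as name(argument=value, ...) on one line, values as JSON. drive_tool: Moves the arm, as the interface text tells. Its arguments: {"type":"object","properties":{"deltas":{"type":"array","items":{"type":"object","properties":{"slide":{"type":"array","items":{"type":"number"}},"delta_rot":{"type":"array","items":{"type":"number"}},"hand":{"type":"number"}}}}},"required":["deltas"]}

```bash
mkdir -p pics; python3 - <<'E'
from bench import ctrl
import cv2,pickle
o=ctrl.get_obs();print(o, ctrl.tcp_to_grasp)
for n in("side","top"):
    c=ctrl.camera(n);pickle.dump(c,open(n+"0.pkl","wb"))
    cv2.imwrite(f"pics/{n}0.png",cv2.resize(c["frame"][:,:,::-1],(800,600),interpolation=cv2.INTER_CUBIC))
    print(n,c["mtx"],c["dist"],c["R"],c["t"],-c["R"].T@c["t"])
E
```

```text
{'time_s': 0.0, 'q': array([-1.39931198e+00,  1.81560976e-01,  1.60798453e+00,  1.94406669e-05,
        1.35380516e+00, -2.06329042e-01]), 'dq': array([ 0.00052498,  0.00073169,  0.00122931,  0.00081744, -0.00138411,
        0.00096961]), 'joint_efforts': array([-4.00475328e-04, -4.44886136e+01, -3.51327860e+01, -3.15137813e-04,
        9.00739309e-03,  1.55534457e-05]), 'eef_pos': array([ 0.21202302, -0.53389827,  0.23038429]), 'eef_rot': array([-8.78707265e-04,  9.82210144e-01,  1.87783014e-01,  2.48026799e-05]), 'wrist_force': array([-0.5761139 , -0.37078782,  0.03194854]), 'torque': array([-0.02391119,  0.03717935,  0.01544429]), 'opening': 1.0005335147513528} 0.0187
side [[451.8929942    0.         255.91558263]
 [  0.         451.8929942  195.18637357]
 [  0.           0.           1.        ]] [-0.13651508  0.          0.          0.          0.        ] [[-0.97857496 -0.20568148 -0.0092833 ]
 [-0.09197596  0.47704568 -0.87405254]
 [ 0.18420498 -0.85447208 -0.48574271]] [0.48600432 0.12208368 1.40057201] [0.22882808 1.23847228 0.79153692]
top [[474.09263444   0.         246.2953875 ]
 [  0.         474.09263444 191.55156242]
 [  0.           0.           1.        ]] [-0.16316292  0.          0.          0.          0.        ] [[-0.30888303 -0.95107356  0.00709572]
 [-0.89712898  0.28886964 -0.33423633]
 [ 0.3158336  -0.1096057  -0.94246259]] [0.24068745 0.47743705 1.57650802] [0.00475267 0.26378868 1.64366878]
```

View pics/side0.png

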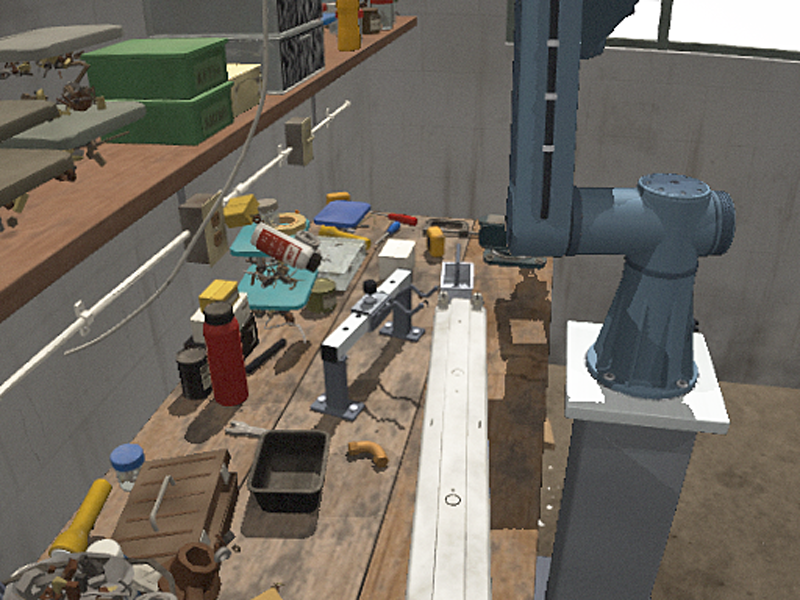

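View pics/top0.png

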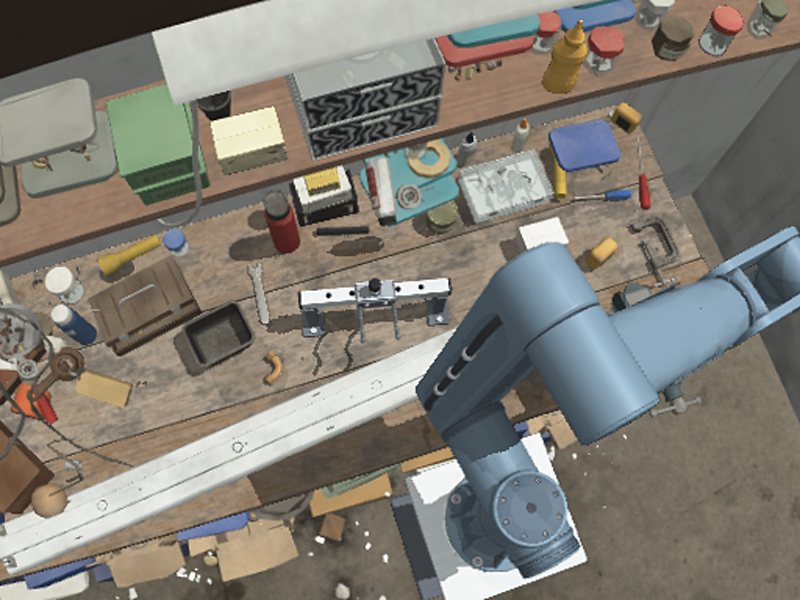

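The side view shows the rack (tube from (335,340) to (405,275)), the black bin toward the camera at (290,470), and the basket at about (458,275). A long white beam runs alongside. In the top view the arm hides the basket. Next I'll set up triangulation and zoomed crops.

```bash
cat > h.py <<'E'
import numpy as np,cv2,pickle
from scipy.optimize import least_squares
def proj(c,X):
    X=np.atleast_2d(np.asarray(X,float))
    r,_=cv2.Rodrigues(c["R"]);p,_=cv2.projectPoints(X,r,c["t"],c["mtx"],np.array(c["dist"],float));return p[:,0]
def ray(c,uv):
    p=cv2.undistortPoints(np.array([[uv]],float),c["mtx"],np.array(c["dist"],float))[0,0]
    d=c["R"].T@np.array([p[0],p[1],1]);return -c["R"].T@c["t"],d/np.linalg.norm(d)
def onz(c,uv,z):
    o,d=ray(c,uv);return o+d*(z-o[2])/d[2]
def tri(cs,uvs):
    A=np.zeros((3,3));b=np.zeros(3)
    for c,u in zip(cs,uvs):
        o,d=ray(c,u);P=np.eye(3)-np.outer(d,d);A+=P;b+=P@o
    X=np.linalg.solve(A,b);return X,[np.linalg.norm(proj(c,X)[0]-u) for c,u in zip(cs,uvs)]
def crop(c,x0,y0,x1,y1,s,name):
    f=c["frame"][y0:y1,x0:x1,::-1];cv2.imwrite(name,cv2.resize(f,None,fx=s,fy=s,interpolation=cv2.INTER_CUBIC))
def load(n): return pickle.load(open(n,"rb"))
E
python3 - <<'E'
from h import *
s=load("side0.pkl");t=load("top0.pkl")
k=1.5625
crop(s,200,140,340,270,5.5,"pics/s1.png")
crop(t,180,160,310,230,6,"pics/t1.png")
f=lambda a:np.array(a)/k
print("knob",tri([s,t],[f((369,285)),f((375,285))]))
print("beam circles",tri([s,t],[f((453,500)),f((237,447))]),tri([s,t],[f((457,373)),f((376,385))]))
print("bin",onz(t,f((217,335)),0.03),onz(s,f((290,480)),0.03))
print("carton",onz(t,f((543,235)),0.066), onz(s,f((397,250)),.066))
for a in((449,290),(470,290),(472,268),(445,265),(458,240)): print(onz(s,f(a),.05))
E
```

```text
knob (array([0.53160009, 0.10378403, 0.18294193]), [np.float64(0.18869632137198095), np.float64(0.16752715769824159)])
beam circles (array([0.31521037, 0.4867295 , 0.04627161]), [np.float64(0.3010233567830587), np.float64(0.2033110558102204)]) (array([0.35520514, 0.15831281, 0.0443593 ]), [np.float64(0.2616361738637012), np.float64(0.220390517351198)])
bin [0.58080061 0.46855903 0.03      ] [0.57004814 0.47819833 0.03      ]
carton [ 0.57212814 -0.32420716  0.066     ] [ 0.56823754 -0.30925531  0.066     ]
[ 0.41588753 -0.15465723  0.05      ]
[ 0.36953883 -0.16360223  0.05      ]
[ 0.37833615 -0.27636349  0.05      ]
[ 0.44410258 -0.28037733  0.05      ]
[ 0.43335087 -0.43391569  0.05      ]
```

View pics/s1.png

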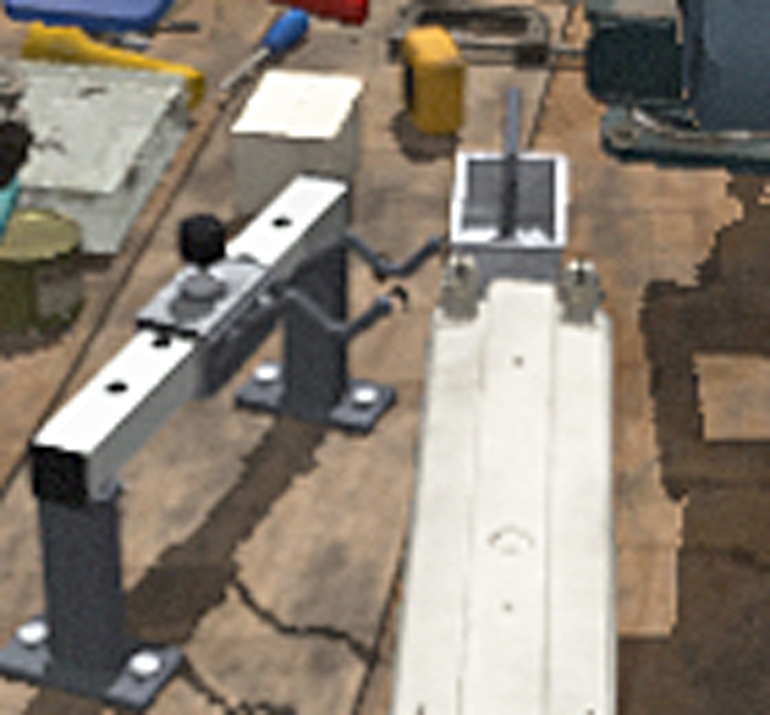

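View pics/t1.png

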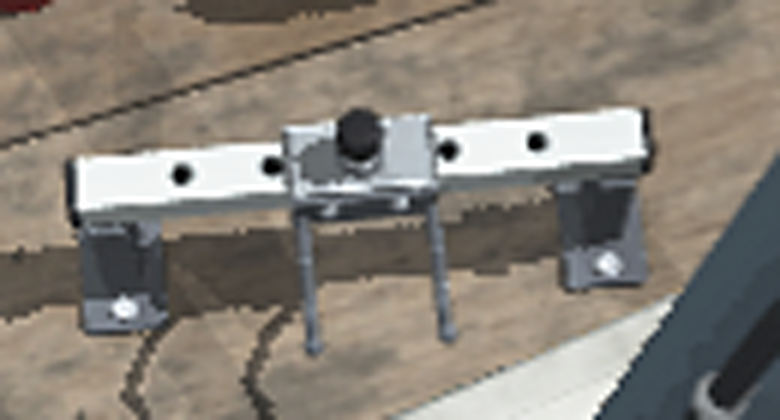

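>>> drive_tool(deltas=[{"slide":[-0.8,-0.32,0],"delta_rot":[0,0,0],"hand":1},{"slide":[-0.8,-0.32,0],"delta_rot":[0,0,0],"hand":1},{"slide":[-0.8,-0.32,0],"delta_rot":[0,0,0],"hand":1},{"slide":[-0.8,-0.32,0],"delta_rot":[0,0,0],"hand":1},{"slide":[-0.8,-0.32,0],"delta_rot":[0,0,0],"hand":1}])

```text
time_s: 0.72
eef_pos: [-0.0046, -0.5335, 0.2309]
eef_rot: [-0.0, 0.982, 0.188, 0.0]
wrist_force: [-0.2, -0.6, -0.2]
opening: 1.001
```

>>> drive_tool(deltas=[{"slide":[-0.8,-0.32,0],"delta_rot":[0,0,0],"hand":1},{"slide":[-0.8,-0.32,0],"delta_rot":[0,0,0],"hand":1},{"slide":[-0.8,-0.32,0],"delta_rot":[0,0,0],"hand":1},{"slide":[-0.8,-0.32,0],"delta_rot":[0,0,0],"hand":1},{"slide":[-0.8,-0.32,0],"delta_rot":[0,0,0],"hand":1}])

```text
time_s: 1.35
eef_pos: [-0.2199, -0.5329, 0.2308]
eef_rot: [-0.0, 0.982, 0.188, 0.0]
wrist_force: [-0.2, -0.7, 0.5]
opening: 0.999
```

```bash
python3 - <<'E'
from h import *
from bench import ctrl
for n in("side","top"):
    c=ctrl.camera(n);pickle.dump(c,open(n+"1.pkl","wb"))
s=load("side1.pkl");t=load("top1.pkl")
print(proj(t,[.4,-.2,.05]))
crop(t,180,140,380,290,4,"pics/t2.png")
crop(s,270,140,320,200,10,"pics/s2.png")
E
```

```text
[[332.76384643 203.94411231]]
```

View pics/t2.png

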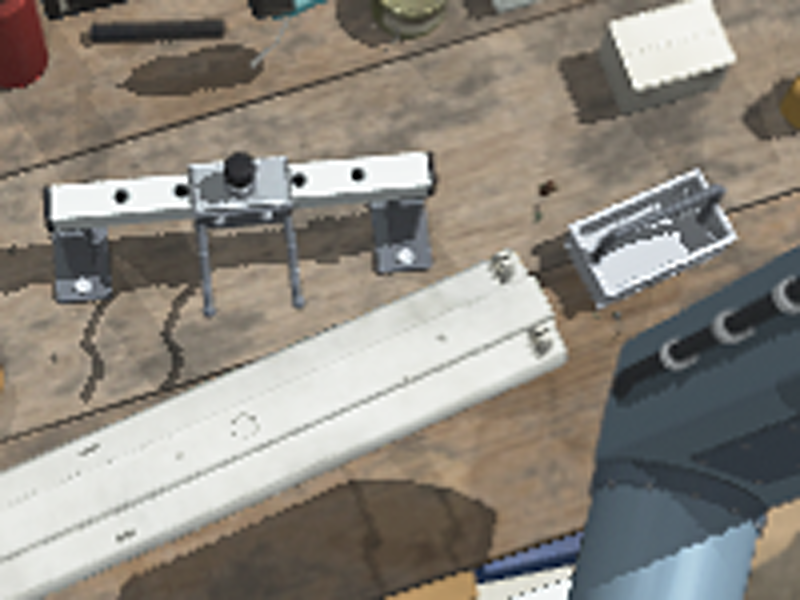

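View pics/s2.png

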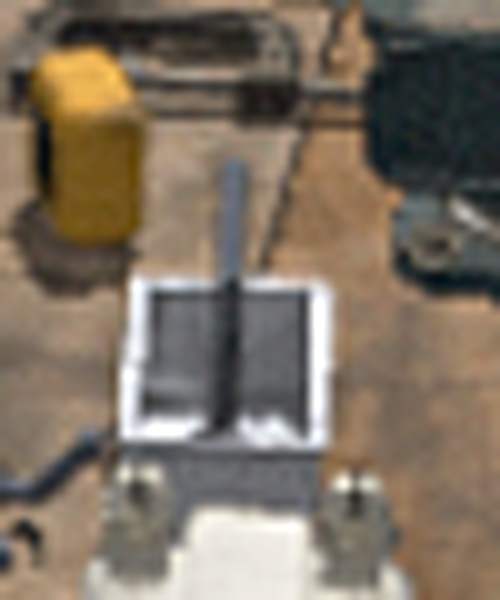

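```bash
cat > fit.py <<'E'
from h import *
s=load("side1.pkl");t=load("top1.pkl")
T=lambda x,y:np.array([(x+.5)/4-.5+180,(y+.5)/4-.5+140])
S=lambda x,y:np.array([(x+.5)/10-.5+270,(y+.5)/10-.5+140])
S5=lambda x,y:np.array([(x+.5)/5.5-.5+200,(y+.5)/5.5-.5+140])
T6=lambda x,y:np.array([(x+.5)/6-.5+180,(y+.5)/6-.5+160])
pr=[(S(118,443),T(568,245)),(S(328,448),T(600,305)),(S(130,278),T(697,172)),(S(333,282),T(737,237))]
P=[]
for a,b in pr:
    X,e=tri([s,t],[a,b]);P.append(X);print("rim",X.round(4),np.round(e,1))
P=np.array(P);print("rim centre",P.mean(0))
dl=(P[0]+P[1]-P[2]-P[3])/2;print("len",np.linalg.norm(dl),"yaw of basket y from world y",np.degrees(np.arctan2(-dl[0],dl[1])))
loc=np.array([[35,65,45],[-35,65,45],[35,-65,45],[-35,-65,45]])/1000.
def body(p,L):
    c,q=np.cos(p[2]),np.sin(p[2]);R=np.array([[c,-q,0],[q,c,0],[0,0,1]]);return L@R.T+[p[0],p[1],0]
def res(p):
    X=body(p,loc);return np.concatenate([(proj(s,X)-[a for a,b in pr]).ravel(),(proj(t,X)-[b for a,b in pr]).ravel()])
r=least_squares(res,[P.mean(0)[0],P.mean(0)[1],0.]);print("basket",r.x,np.degrees(r.x[2]),np.abs(r.fun).max());np.save("basket.npy",r.x)
print(np.round(r.fun,1))
# holes
hs=[(100,S5(117,387),T6(182,174)),(50,S5(162,342),T6(273,166)),(-100,S5(283,222),T6(537,142))]
for y,a,b in hs: X,e=tri([s,t],[a,b]);print(y,X.round(4),np.round(e,1))
H=np.array([[0,y/1000,.145] for y,_,_ in hs]+[[0,-.05,.145]])
def res2(p):
    X=body(p,H);return np.concatenate([(proj(s,X[:3])-[a for _,a,b in hs]).ravel(),(proj(t,X)-[b for _,a,b in hs]+0 if 0 else proj(t,X)-np.array([b for _,a,b in hs]+[T6(448,150)])).ravel()])
r=least_squares(res2,[.53,.1,0.]);print("rack",r.x,np.degrees(r.x[2]),np.round(r.fun,1));np.save("rack.npy",r.x)
k=body(r.x,np.array([[0,0,.182],[-.095,0,.175],[-.119,.036,.192],[-.119,-.036,.192]]));print("knob,seat,tips",k)
print("tips px",proj(t,k)*1.0, proj(s,k))
print("meas top tips",T6(313,348),T6(447,335),"knob T",T6(357,133),"S",S5(203,240))
print(tri([s,t],[S5(203,240),T6(357,133)]))
print("tips tri",tri([s,t],[S5(400,297),T6(313,350)]),tri([s,t],[S5(438,243),T6(447,337)]))
E
python3 fit.py
python3 - <<'E'
from fit import *
print('bar ends px')
b=np.load("basket.npy");X=body(b,np.array([[0,.05,.1],[0,-.05,.1],[0,0,.1]]))
print(X);print((proj(t,X)-[180,140])*4,(proj(s,X)-[270,140])*10)
E
```

```text
rim [ 0.4319 -0.1675  0.0462] [2.1 2.1]
rim [ 0.3637 -0.1733  0.05  ] [0.4 0.4]
rim [ 0.4548 -0.3053  0.0461] [0.5 0.5]
rim [ 0.3816 -0.3156  0.0474] [0.5 0.5]
rim centre [ 0.40801548 -0.24039813  0.04744204]
len 0.14149462151806602 yaw of basket y from world y 8.28361981266713
basket [ 0.40838178 -0.24158051  0.14074772] 8.064250054100466 2.8035071328121717
[ 1.7  0.3  0.4  0.2  0.9  0.9 -0.9  0.9  0.3 -2.8  1.8 -1.  -1.   0.6
 -1.3  0.8]
100 [0.5535 0.2026 0.1453] [0.3 0.3]
50 [0.5429 0.1526 0.1444] [0.2 0.2]
-100 [0.5105 0.007  0.1449] [0.4 0.3]
rack [ 0.53205593  0.10463875 -0.2150368 ] -12.320700850413084 [-0.3 -0.1 -0.3 -0.1 -0.4 -0.2  0.2  0.3 -0.2  0.3  0.1  0.2  0.2  0.2]
knob,seat,tips [[0.53205593 0.10463875 0.182     ]
 [0.43924392 0.12491017 0.175     ]
 [0.42347847 0.16520224 0.192     ]
 [0.40811487 0.0948605  0.192     ]]
tips px [[239.65216007 182.29562438]
 [242.42604492 210.35764052]
 [231.91241601 216.96931519]
 [254.36135702 214.88000217]] [[236.12484828 182.86925003]
 [266.02479031 191.09169281]
 [268.93068539 193.05266308]
 [278.59296416 181.99141477]]
meas top
[... 1645 characters left out ...]
8333333 181.75      ] S [236.5        183.22727273]
(array([0.5324451 , 0.10578268, 0.18209342]), [np.float64(0.6396395727096259), np.float64(0.5671170965296559)])
tips tri (array([0.41691318, 0.16672739, 0.19303105]), [np.float64(1.19938269771368), np.float64(1.035142702426929)]) (array([0.40646161, 0.09606997, 0.18716735]), [np.float64(0.16986731704760857), np.float64(0.1529229608047732)])
bar ends px
[[ 0.40136761 -0.19207494  0.1       ]
 [ 0.41539595 -0.29108608  0.1       ]
 [ 0.40838178 -0.24158051  0.1       ]]
[[612.35663118 239.11951105]
 [710.47740983 191.66166727]
 [661.79196452 215.23822182]] [[233.24106839 285.47325206]
 [231.46524858 168.96341784]
 [232.33779401 225.6417697 ]]
```

```bash
python3 - <<'E' >/dev/null
from fit import *
b=np.load("basket.npy")
lines=[]
for z in (0,.045):
    q=[[35,65],[-35,65],[-35,-65],[35,-65]]
    for i in range(4): lines.append(([*np.array(q[i])/1000,z],[*np.array(q[(i+1)%4])/1000,z]))
lines.append(([0,.05,.1],[0,-.05,.1]))
out=[]
for c,x0,y0,x1,y1,sc in((t,305,165,375,225,8),(s,270,140,320,200,8)):
    f=cv2.resize(c["frame"][y0:y1,x0:x1,::-1],None,fx=sc,fy=sc,interpolation=cv2.INTER_CUBIC)
    for a,e in lines:
        p=(proj(c,body(b,np.array([a,e])))-[x0,y0]+.5)*sc-.5
        cv2.line(f,*[tuple(int(v) for v in q) for q in p],(0,0,255),1)
    out.append(f)
cv2.imwrite("pics/ov.png",np.hstack(out)[:, :960]) if 0 else [cv2.imwrite(f"pics/ov{i}.png",f) for i,f in enumerate(out)]
E
```

```text
(no output)
```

View pics/ov0.png

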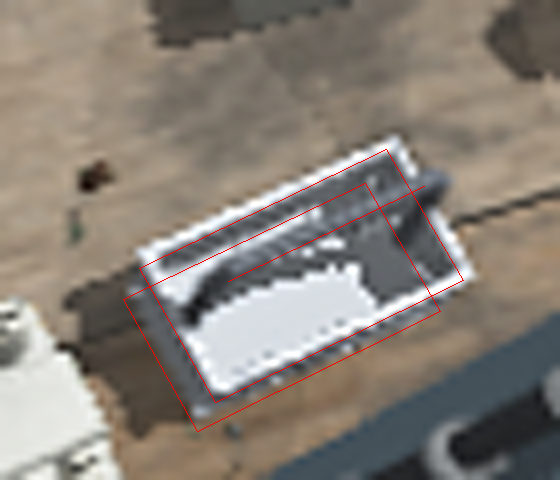

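View pics/ov1.png

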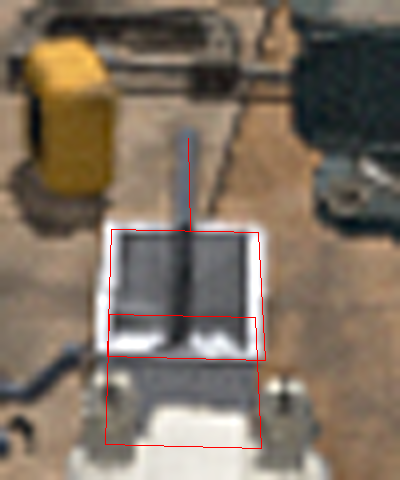

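```bash
python3 - <<'E' | tail -8
from fit import *
Tt=lambda x,y:np.array([(x+.5)/8-.5+305,(y+.5)/8-.5+165])
Ss=lambda x,y:np.array([(x+.5)/8-.5+270,(y+.5)/8-.5+140])
tp=np.array([Tt(137,252),Tt(205,412),Tt(400,137),Tt(474,273)])
sp=np.array([Ss(96,356),Ss(265,360),Ss(105,222),Ss(268,225)])
def res(p):
    L=loc*[p[3]/35,p[4]/65,0]+[0,0,p[5]]
    X=body(p,L);B=body(p,np.array([[0,.045,.1],[0,-.045,.1]])) 
    return np.concatenate([(proj(s,X)-sp).ravel(),(proj(t,X)-tp).ravel()])
r=least_squares(res,[.408,-.24,.14,35,65,.045],x_scale=[.01,.01,.1,1,1,.01]);p=r.x
print(p,np.degrees(p[2]));print(np.round(r.fun,1))
for z in(.095,.1,.105):
    print(z,(proj(t,body(p,np.array([[0,.05,z],[0,-.05,z]])))-[305,165]+.5)*8,(proj(s,body(p,np.array([[0,.05,z],[0,-.05,z]])))-[270,140]+.5)*8)
np.save("basket.npy",p[:3])
E
```

```text
[426.28389642 188.3076335 ]] [[184.24664771 240.20885927]
 [187.95424509 146.9561668 ]]
0.1 [[230.30276098 274.84171788]
 [428.86709031 184.41327947]] [[184.5743673  229.99647968]
 [188.26431847 137.15332002]]
0.105 [[232.38113187 271.13429211]
 [431.46434582 180.49703247]] [[184.90240856 219.75436463]
 [188.57464141 127.32400072]]
```

```bash
python3 - <<'E' 
import numpy as np;b=np.load("basket.npy");print(b,np.degrees(b[2]))
from bench import ctrl;o=ctrl.get_obs();print(o["eef_pos"],o["q"])
E
```

```text
[ 0.41020865 -0.24362398  0.11845543] 6.786996277535595
[-0.22259566 -0.53269164  0.23076592] [-2.17143216e+00  1.86491969e-01  1.60144703e+00 -1.20858672e-03
  1.35360353e+00 -9.73946837e-01]
```

```bash
cat > plan.py <<'E'
import numpy as np,json
from scipy.spatial.transform import Rotation as Ro
from bench import ctrl
def plan(wps,hand=1,level=True,start=None):
    """wps: list of (pos, yaw_of_tool_y or None, nrows[,hand])"""
    o=ctrl.get_obs();p=np.array(o["eef_pos"],float);q=o["eef_rot"];R=Ro.from_quat([q[1],q[2],q[3],q[0]])
    print("t",round(o["time_s"],2),"pos",p.round(4),"yaw",round(np.degrees(np.arctan2(*R.as_matrix()[[1,0],1])),2),"F",np.round(o["wrist_force"],1),"op",round(o["opening"],3),"q",np.round(o["q"],2),"zax",R.as_matrix()[:,2].round(4))
    rows=[]
    for w in wps:
        tp,yaw,n=w[:3];h=w[3] if len(w)>3 else hand
        tp=np.array(tp,float);
        M0=R.as_matrix()
        if yaw is None: yaw=np.arctan2(M0[1,1],M0[0,1])
        c,s=np.cos(yaw),np.sin(yaw)
        Rt=Ro.from_matrix(np.array([[-s,c,0],[c,s,0],[0,0,-1]]).T) # columns x,y,z
        y=np.array([c,s,0]);z=np.array([0,0,-1.]);x=np.cross(y,z);Rt=Ro.from_matrix(np.stack([x,y,z],1))
        for i in range(n):
            k=n-i
            d=R.inv().apply((tp-p)/k)/.05; rv=(R.inv()*Rt).as_rotvec()/k/np.pi
            d=np.round(d,3);rv=np.round(rv,4)
            if np.abs(d).max()>1: print("TOO FAR",d)
            if np.linalg.norm(rv)*180>10.7: print("ROT",rv)
            p=p+R.apply(d*.05);R=R*Ro.from_rotvec(rv*np.pi)
            rows.append({"slide":(d+0.).tolist(),"delta_rot":(rv+0.).tolist(),"hand":h})
    for i in range(0,len(rows),5): print(json.dumps(rows[i:i+5]))
    print("end",p.round(4))
E
python3 - <<'E'
from plan import *
plan([((.41,-.244,.25),.118,15)])
E
```

```text
t 1.45 pos [-0.2226 -0.5327  0.2308] yaw -68.6 F [0.3 0.4 0.1] op 1.003 q [-2.17  0.19  1.6  -0.    1.35 -0.97] zax [-1.e-03  6.e-04 -1.e+00]
[{"slide": [0.926, -0.051, -0.026], "delta_rot": [0.0, 0.0, -0.0279], "hand": 1}, {"slide": [0.927, 0.031, -0.026], "delta_rot": [0.0, 0.0, -0.0279], "hand": 1}, {"slide": [0.92, 0.112, -0.026], "delta_rot": [0.0, 0.0, -0.0279], "hand": 1}, {"slide": [0.907, 0.192, -0.026], "delta_rot": [0.0, 0.0, -0.0279], "hand": 1}, {"slide": [0.887, 0.27, -0.026], "delta_rot": [0.0, 0.0, -0.0279], "hand": 1}]
[{"slide": [0.86, 0.347, -0.026], "delta_rot": [0.0, 0.0, -0.0279], "hand": 1}, {"slide": [0.826, 0.421, -0.026], "delta_rot": [0.0, 0.0, -0.0279], "hand": 1}, {"slide": [0.786, 0.492, -0.026], "delta_rot": [0.0, 0.0, -0.0279], "hand": 1}, {"slide": [0.74, 0.558, -0.027], "delta_rot": [-0.0001, 0.0, -0.0279], "hand": 1}, {"slide": [0.688, 0.621, -0.026], "delta_rot": [0.0, 0.0, -0.0279], "hand": 1}]
[{"slide": [0.631, 0.679, -0.026], "delta_rot": [0.0, 0.0, -0.0279], "hand": 1}, {"slide": [0.569, 0.732, -0.026], "delta_rot": [-0.0001, 0.0, -0.0279], "hand": 1}, {"slide": [0.503, 0.779, -0.026], "delta_rot": [0.0, 0.0, -0.0279], "hand": 1}, {"slide": [0.433, 0.82, -0.026], "delta_rot": [-0.0001, -0.0001, -0.028], "hand": 1}, {"slide": [0.36, 0.854, -0.027], "delta_rot": [0.0, 0.0, -0.0279], "hand": 1}]
end [ 0.41  -0.244  0.25 ]
```

>>> drive_tool(deltas=[{"slide":[0.93,-0.05,-0.03],"delta_rot":[0,0,-0.028],"hand":1},{"slide":[0.93,0.03,-0.03],"delta_rot":[0,0,-0.028],"hand":1},{"slide":[0.92,0.11,-0.03],"delta_rot":[0,0,-0.028],"hand":1},{"slide":[0.91,0.19,-0.03],"delta_rot":[0,0,-0.028],"hand":1},{"slide":[0.89,0.27,-0.03],"delta_rot":[0,0,-0.028],"hand":1}])

```text
time_s: 2.08
eef_pos: [-0.0059, -0.4343, 0.2385]
eef_rot: [-0.0, 0.917, 0.399, 0.0]
wrist_force: [0.2, -0.5, -0.3]
opening: 1.004
```

>>> drive_tool(deltas=[{"slide":[0.86,0.35,-0.03],"delta_rot":[0,0,-0.028],"hand":1},{"slide":[0.83,0.42,-0.03],"delta_rot":[0,0,-0.028],"hand":1},{"slide":[0.79,0.49,-0.03],"delta_rot":[0,0,-0.028],"hand":1},{"slide":[0.74,0.56,-0.03],"delta_rot":[0,0,-0.028],"hand":1},{"slide":[0.69,0.62,-0.03],"delta_rot":[0,0,-0.028],"hand":1}])

```text
time_s: 2.7
eef_pos: [0.2043, -0.3361, 0.2462]
eef_rot: [0.0, 0.808, 0.589, 0.0]
wrist_force: [0.6, -0.4, -0.7]
opening: 0.998
```

>>> drive_tool(deltas=[{"slide":[0.63,0.68,-0.03],"delta_rot":[0,0,-0.028],"hand":1},{"slide":[0.57,0.73,-0.03],"delta_rot":[0,0,-0.028],"hand":1},{"slide":[0.5,0.78,-0.03],"delta_rot":[0,0,-0.028],"hand":1},{"slide":[0.43,0.82,-0.03],"delta_rot":[0,0,-0.028],"hand":1},{"slide":[0.36,0.85,-0.03],"delta_rot":[0,0,-0.028],"hand":1}])

```text
time_s: 3.32
eef_pos: [0.4139, -0.2382, 0.2536]
eef_rot: [-0.0, 0.66, 0.752, 0.0]
wrist_force: [0.2, -1.1, -0.2]
opening: 0.997
```

```bash
python3 - <<'E'
from plan import *
from h import *
for n in("side","top"):
    c=ctrl.camera(n);pickle.dump(c,open(n+"2.pkl","wb"))
    crop(c,*((240,90,360,190) if n=="side" else (280,140,400,240)),6,f"pics/{n}2.png")
plan([((.41,-.244,.14),.118,4),((.41,-.244,.0815),.118,3),((.41,-.244,.0815),.118,3,0)])
E
```

```text
t 3.42 pos [ 0.4154 -0.2371  0.2536] yaw 7.62 F [-0.6 -0.4  0.3] op 0.999 q [-0.77 -0.06  1.82  0.    1.39 -0.9 ] zax [ 0.001   0.0012 -1.    ]
[{"slide": [-0.031, -0.032, 0.568], "delta_rot": [0.0001, -0.0001, 0.0012], "hand": 1}, {"slide": [-0.031, -0.032, 0.568], "delta_rot": [0.0001, -0.0001, 0.0012], "hand": 1}, {"slide": [-0.031, -0.031, 0.568], "delta_rot": [0.0001, -0.0001, 0.0012], "hand": 1}, {"slide": [-0.031, -0.031, 0.568], "delta_rot": [0.0001, 0.0, 0.0012], "hand": 1}, {"slide": [0.0, 0.0, 0.39], "delta_rot": [0.0, 0.0, 0.0], "hand": 1}]
[{"slide": [0.0, 0.0, 0.39], "delta_rot": [0.0, 0.0, 0.0], "hand": 1}, {"slide": [0.0, 0.0, 0.39], "delta_rot": [0.0, 0.0, 0.0], "hand": 1}, {"slide": [0.0, 0.0, 0.0], "delta_rot": [0.0, 0.0, 0.0], "hand": 0}, {"slide": [0.0, 0.0, 0.0], "delta_rot": [0.0, 0.0, 0.0], "hand": 0}, {"slide": [0.0, 0.0, 0.0], "delta_rot": [0.0, 0.0, 0.0], "hand": 0}]
end [ 0.41   -0.244   0.0815]
```

View pics/side2.png

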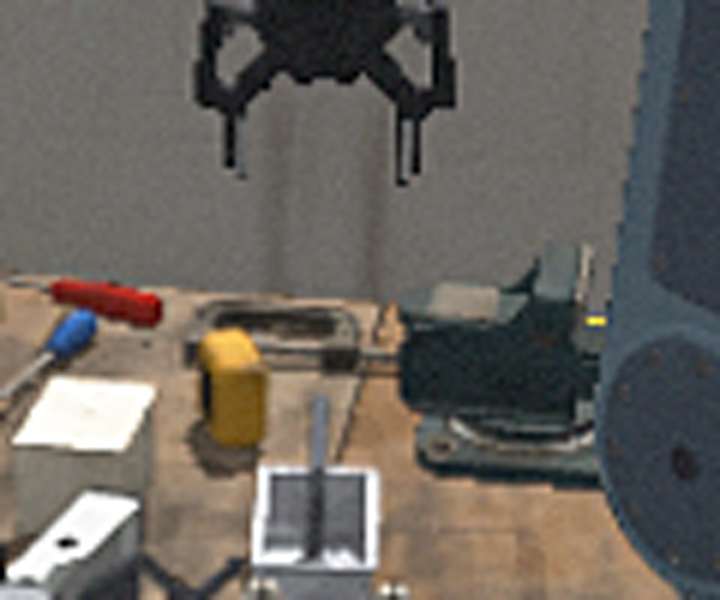

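View pics/top2.png

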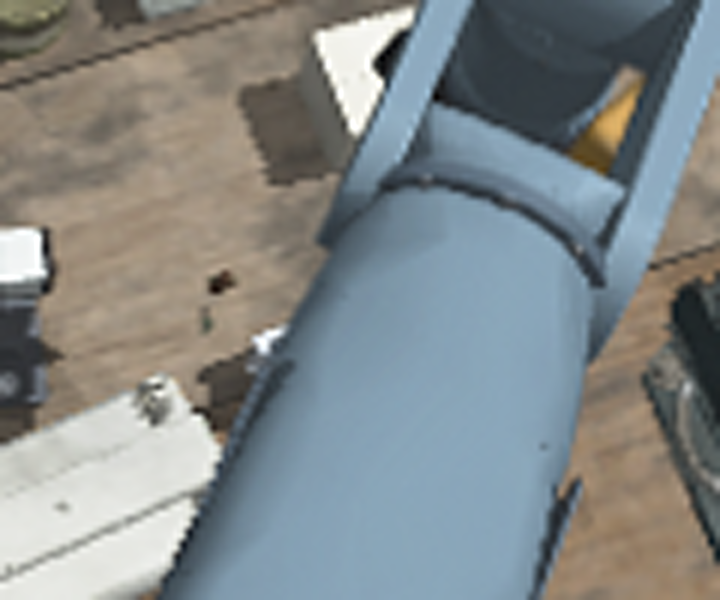

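Gripper jaws straddle the handle in the side view (jaws at columns 240 and 405, bar at 318). Descending.

>>> drive_tool(deltas=[{"slide":[-0.03,-0.03,0.56],"delta_rot":[0,0,0.001],"hand":1},{"slide":[-0.03,-0.03,0.56],"delta_rot":[0,0,0.001],"hand":1},{"slide":[-0.03,-0.03,0.56],"delta_rot":[0,0,0.001],"hand":1},{"slide":[-0.03,-0.03,0.56],"delta_rot":[0,0,0.001],"hand":1},{"slide":[0,0,0.4],"delta_rot":[0,0,0],"hand":1}])

```text
time_s: 4.05
eef_pos: [0.4062, -0.2458, 0.1202]
eef_rot: [-0.001, 0.666, 0.746, 0.0]
wrist_force: [0.6, 0.3, 0.2]
opening: 0.996
```

```bash
python3 - <<'E'
from plan import *
from h import *
for n in("side",):
    c=ctrl.camera(n);pickle.dump(c,open(n+"3.pkl","wb"))
    crop(c,*((240,90,360,190) if n=="side" else (280,140,400,240)),6,f"pics/{n}3.png")
plan([((.41,-.244,.0815),.118,3),((.41,-.244,.0815),.118,2,0)])
E
```

```text
t 4.1 pos [ 0.4051 -0.2447  0.118 ] yaw 6.48 F [-2.2  1.6 -1.7] op 1.0 q [-0.79  0.1   1.95 -0.    1.1  -0.91] zax [-0.0041  0.0041 -1.    ]
[{"slide": [0.0, 0.034, 0.243], "delta_rot": [-0.0004, -0.0005, -0.0005], "hand": 1}, {"slide": [0.0, 0.034, 0.243], "delta_rot": [-0.0004, -0.0005, -0.0005], "hand": 1}, {"slide": [0.001, 0.034, 0.243], "delta_rot": [-0.0004, -0.0005, -0.0006], "hand": 1}, {"slide": [0.0, 0.0, 0.0], "delta_rot": [0.0, 0.0, 0.0], "hand": 0}, {"slide": [0.0, 0.0, 0.0], "delta_rot": [0.0, 0.0, 0.0], "hand": 0}]
end [ 0.41   -0.244   0.0815]
```

View pics/side3.png

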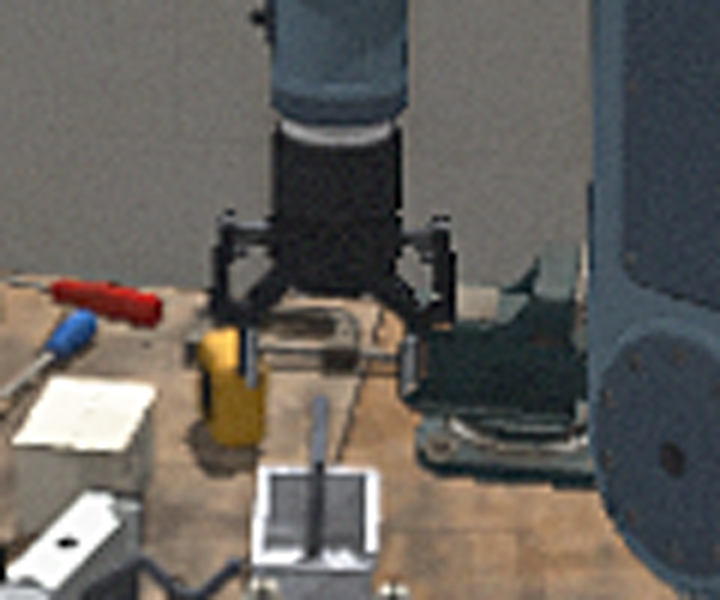

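>>> drive_tool(deltas=[{"slide":[0,0.04,0.24],"delta_rot":[0,0,0],"hand":1},{"slide":[0,0.03,0.24],"delta_rot":[0,0,0],"hand":1},{"slide":[0,0.03,0.24],"delta_rot":[0,0,0],"hand":1},{"slide":[0,0,0],"delta_rot":[0,0,0],"hand":1},{"slide":[0,0,0],"delta_rot":[0,0,0],"hand":0}])

```text
time_s: 4.72
eef_pos: [0.4124, -0.2462, 0.086]
eef_rot: [0.0, 0.666, 0.746, -0.0]
wrist_force: [0.1, -0.5, -0.3]
opening: 0.815
```

>>> drive_tool(deltas=[{"slide":[0,0,0],"delta_rot":[0,0,0],"hand":0},{"slide":[0,0,0],"delta_rot":[0,0,0],"hand":0},{"slide":[0,0,0],"delta_rot":[0,0,0],"hand":0},{"slide":[0,0,0],"delta_rot":[0,0,0],"hand":0},{"slide":[0,0,0],"delta_rot":[0,0,0],"hand":0}])

```text
time_s: 5.35
eef_pos: [0.4123, -0.2462, 0.0861]
eef_rot: [0.0, 0.666, 0.746, -0.0]
wrist_force: [-2.1, 0.4, 3.8]
opening: 0.088
```

```bash
python3 - <<'E'
from plan import *
from h import *
for n in("side",):
    c=ctrl.camera(n);pickle.dump(c,open(n+"4.pkl","wb"))
    crop(c,*((240,90,360,190) if n=="side" else (280,140,400,240)),6,f"pics/{n}4.png")
plan([])
E
```

```text
t 5.4 pos [ 0.4122 -0.2462  0.0861] yaw 6.53 F [-2.3  0.5  5.6] op 0.088 q [-0.79  0.16  1.96 -0.    1.02 -0.9 ] zax [-1.e-04 -2.e-04 -1.e+00]
end [ 0.4122 -0.2462  0.0861]
```

View pics/side4.png

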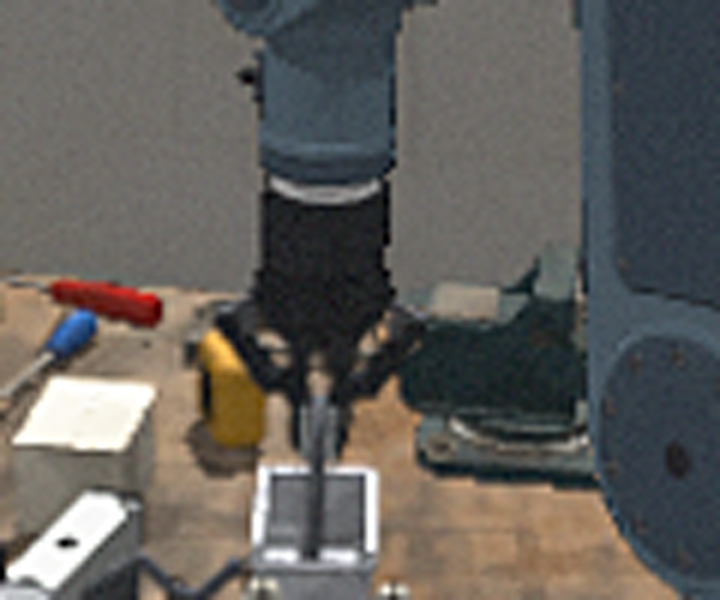

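Gripped (opening 0.088 with the bar between the pads). Lift and carry to the front of the hook.

```bash
python3 - <<'E'
from plan import *
plan([((.412,-.246,.19),.114,4),((.35,-.04,.19),-.065,6),((.351,.144,.19),-.215,5)],hand=0)
E
```

```text
t 5.4 pos [ 0.4122 -0.2462  0.0861] yaw 6.53 F [-2.3  0.5  5.6] op 0.088 q [-0.79  0.16  1.96 -0.    1.02 -0.9 ] zax [-1.e-04 -2.e-04 -1.e+00]
[{"slide": [0.001, -0.001, -0.52], "delta_rot": [0.0, 0.0, 0.0], "hand": 0}, {"slide": [0.001, -0.001, -0.519], "delta_rot": [0.0, 0.0, 0.0], "hand": 0}, {"slide": [0.001, -0.001, -0.52], "delta_rot": [0.0, 0.0, 0.0], "hand": 0}, {"slide": [0.001, -0.002, -0.519], "delta_rot": [0.0, 0.0001, 0.0], "hand": 0}, {"slide": [0.706, -0.127, 0.0], "delta_rot": [0.0, 0.0, 0.0095], "hand": 0}]
[{"slide": [0.702, -0.148, 0.0], "delta_rot": [0.0, 0.0, 0.0095], "hand": 0}, {"slide": [0.697, -0.169, 0.0], "delta_rot": [0.0, 0.0, 0.0095], "hand": 0}, {"slide": [0.691, -0.19, 0.0], "delta_rot": [0.0, 0.0, 0.0095], "hand": 0}, {"slide": [0.685, -0.21, 0.0], "delta_rot": [0.0, 0.0, 0.0095], "hand": 0}, {"slide": [0.679, -0.231, 0.0], "delta_rot": [0.0, 0.0, 0.0095], "hand": 0}]
[{"slide": [0.735, -0.044, 0.0], "delta_rot": [0.0, 0.0, 0.0095], "hand": 0}, {"slide": [0.733, -0.066, 0.0], "delta_rot": [0.0, 0.0, 0.0096], "hand": 0}, {"slide": [0.731, -0.088, 0.0], "delta_rot": [0.0, 0.0, 0.0095], "hand": 0}, {"slide": [0.728, -0.11, 0.0], "delta_rot": [0.0, 0.0, 0.0096], "hand": 0}, {"slide": [0.724, -0.131, 0.001], "delta_rot": [0.0, 0.0, 0.0095], "hand": 0}]
end [0.351 0.144 0.19 ]
```

>>> drive_tool(deltas=[{"slide":[0,0,-0.4],"delta_rot":[0,0,0],"hand":0},{"slide":[0,0,-0.6],"delta_rot":[0,0,0],"hand":0},{"slide":[0,0,-0.6],"delta_rot":[0,0,0],"hand":0},{"slide":[0,0,-0.48],"delta_rot":[0,0,0],"hand":0},{"slide":[0.71,-0.13,0],"delta_rot":[0,0,0.0095],"hand":0}])

```text
time_s: 6.02
eef_pos: [0.4032, -0.2136, 0.1919]
eef_rot: [0.003, 0.678, 0.735, 0.0]
wrist_force: [0.4, 0.7, -2.7]
opening: 0.085
```

>>> drive_tool(deltas=[{"slide":[0.7,-0.15,0],"delta_rot":[0,0,0.0095],"hand":0},{"slide":[0.7,-0.17,0],"delta_rot":[0,0,0.0095],"hand":0},{"slide":[0.69,-0.19,0],"delta_rot":[0,0,0.0095],"hand":0},{"slide":[0.69,-0.21,0],"delta_rot":[0,0,0.0095],"hand":0},{"slide":[0.68,-0.23,0],"delta_rot":[0,0,0.0095],"hand":0}])

```text
time_s: 6.65
eef_pos: [0.3493, -0.0384, 0.1893]
eef_rot: [-0.0, 0.73, 0.683, 0.0]
wrist_force: [0.9, 0.5, -2.0]
opening: 0.091
```

>>> drive_tool(deltas=[{"slide":[0.73,-0.04,0],"delta_rot":[0,0,0.0095],"hand":0},{"slide":[0.73,-0.07,0],"delta_rot":[0,0,0.0095],"hand":0},{"slide":[0.73,-0.09,0],"delta_rot":[0,0,0.0095],"hand":0},{"slide":[0.73,-0.11,0],"delta_rot":[0,0,0.0095],"hand":0},{"slide":[0.72,-0.13,0],"delta_rot":[0,0,0.0095],"hand":0}])

```text
time_s: 7.28
eef_pos: [0.3505, 0.1452, 0.1894]
eef_rot: [-0.0, 0.779, 0.627, 0.0]
wrist_force: [0.1, 0.5, -2.7]
opening: 0.093
```

```bash
python3 - <<'E'
from plan import *
from h import *
for n in("side","top"):
    c=ctrl.camera(n);pickle.dump(c,open(n+"5.pkl","wb"))
    crop(c,*((200,120,320,220) if n=="side" else (170,140,290,240)),6,f"pics/{n}5.png")
plan([])
E
```

```text
t 7.38 pos [0.3501 0.1465 0.1893] yaw -12.09 F [-0.7 -0.6 -1.9] op 0.089 q [ 0.08 -0.25  2.11  0.    1.28  0.29] zax [-8.0e-04  1.3e-03 -1.0e+00]
end [0.3501 0.1465 0.1893]
```

View pics/side5.png

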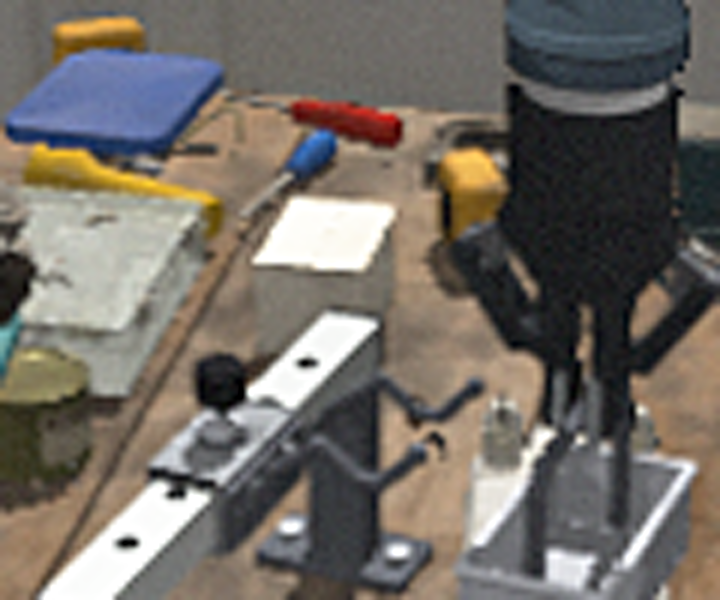

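View pics/top5.png

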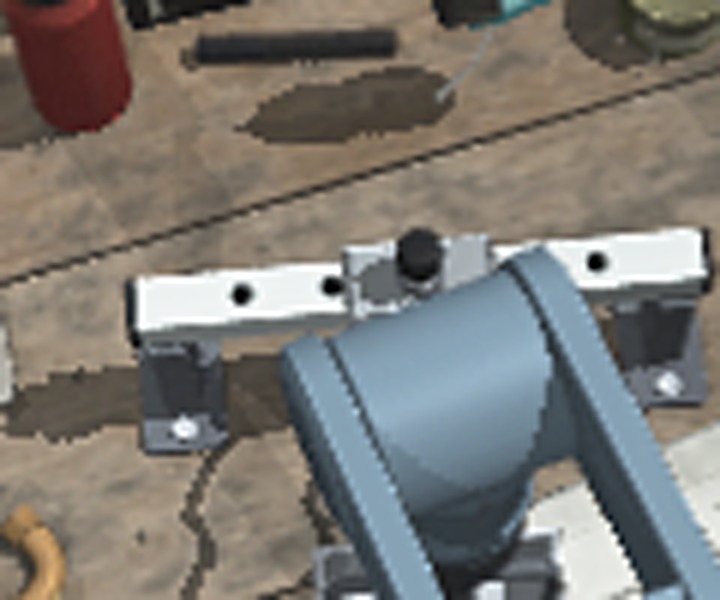

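```bash
python3 - <<'E' >/dev/null
from fit import *
from plan import Ro,ctrl
o=ctrl.get_obs();e=o["eef_pos"]
b=[e[0],e[1],np.radians(-12.1)]
z0=e[2]+.0139-.1
lines=[]
for z in (.045,):
    q=[[37,70],[-37,70],[-37,-70],[37,-70]]
    for i in range(4): lines.append(([*np.array(q[i])/1000,z+z0],[*np.array(q[(i+1)%4])/1000,z+z0]))
lines.append(([0,.05,.1+z0],[0,-.05,.1+z0]))
for n,x0,y0,x1,y1,sc in(("side",200,120,320,220,6),("top",170,140,290,240,6)):
    c=load(n+"5.pkl")
    f=cv2.resize(c["frame"][y0:y1,x0:x1,::-1],None,fx=sc,fy=sc,interpolation=cv2.INTER_CUBIC)
    for a,e in lines:
        p=(proj(c,body(b,np.array([a,e])))-[x0,y0]+.5)*sc-.5
        cv2.line(f,*[tuple(int(v) for v in q) for q in p],(0,0,255),1)
    cv2.imwrite(f"pics/ov5{n}.png",f)
E
```

```text
(no output)
```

View pics/ov5side.png

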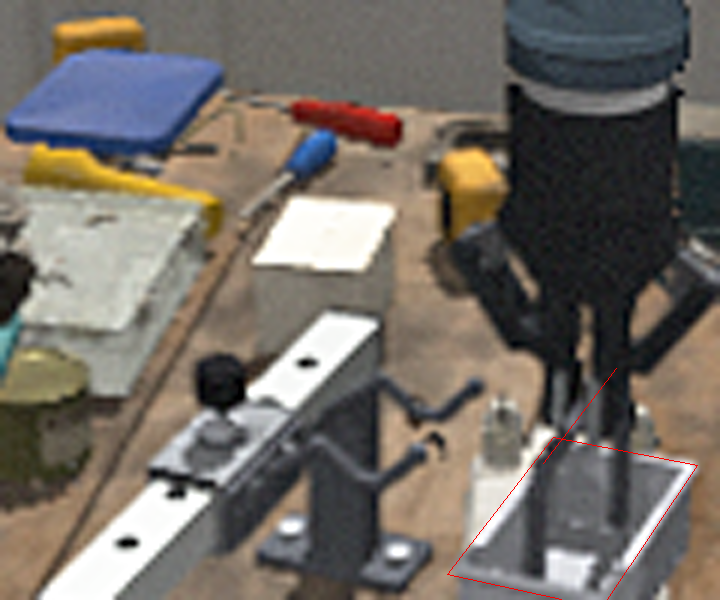

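```bash
python3 - <<'E'
from plan import *
plan([((.4,.1335,.190),-.215,3),((.439,.1255,.190),-.215,2)],hand=0)
E
```

```text
t 7.38 pos [0.3501 0.1465 0.1893] yaw -12.09 F [-0.7 -0.6 -1.9] op 0.089 q [ 0.08 -0.25  2.11  0.    1.28  0.29] zax [-8.0e-04  1.3e-03 -1.0e+00]
[{"slide": [-0.015, 0.343, -0.005], "delta_rot": [-0.0001, -0.0001, 0.0004], "hand": 0}, {"slide": [-0.015, 0.344, -0.005], "delta_rot": [-0.0001, -0.0001, 0.0004], "hand": 0}, {"slide": [-0.014, 0.343, -0.005], "delta_rot": [-0.0001, -0.0002, 0.0004], "hand": 0}, {"slide": [0.005, 0.398, 0.0], "delta_rot": [0.0, 0.0, 0.0], "hand": 0}, {"slide": [0.005, 0.399, 0.0], "delta_rot": [0.0, 0.0, 0.0], "hand": 0}]
end [0.439  0.1255 0.19  ]
```

>>> drive_tool(deltas=[{"slide":[-0.02,0.3,-0.01],"delta_rot":[0,0,0],"hand":0},{"slide":[-0.01,0.4,-0.01],"delta_rot":[0,0,0],"hand":0},{"slide":[-0.01,0.4,0],"delta_rot":[0,0,0],"hand":0},{"slide":[0,0.4,0],"delta_rot":[0,0,0],"hand":0},{"slide":[0,0.33,0],"delta_rot":[0,0,0],"hand":0}])

```text
time_s: 8.0
eef_pos: [0.4414, 0.1207, 0.1906]
eef_rot: [0.0, 0.779, 0.627, -0.0]
wrist_force: [0.4, -0.6, -1.7]
opening: 0.089
```

```bash
python3 - <<'E'
from plan import *
from h import *
for n in("side","top"):
    c=ctrl.camera(n);pickle.dump(c,open(n+"6.pkl","wb"))
    crop(c,*((200,120,320,220) if n=="side" else (170,140,290,240)),6,f"pics/{n}6.png")
plan([((.439,.1255,.163),-.215,4)],hand=0)
E
```

```text
t 8.1 pos [0.4417 0.121  0.1907] yaw -12.41 F [-0.3  0.1 -1. ] op 0.092 q [ 0.01 -0.05  1.93 -0.    1.25  0.22] zax [ 6.e-04 -3.e-04 -1.e+00]
[{"slide": [0.019, -0.018, 0.139], "delta_rot": [0.0, 0.0, -0.0001], "hand": 0}, {"slide": [0.019, -0.018, 0.139], "delta_rot": [0.0001, 0.0, -0.0001], "hand": 0}, {"slide": [0.019, -0.018, 0.138], "delta_rot": [0.0, 0.0, -0.0002], "hand": 0}, {"slide": [0.02, -0.018, 0.139], "delta_rot": [0.0001, 0.0, -0.0001], "hand": 0}]
end [0.439  0.1255 0.163 ]
```

View pics/side6.png

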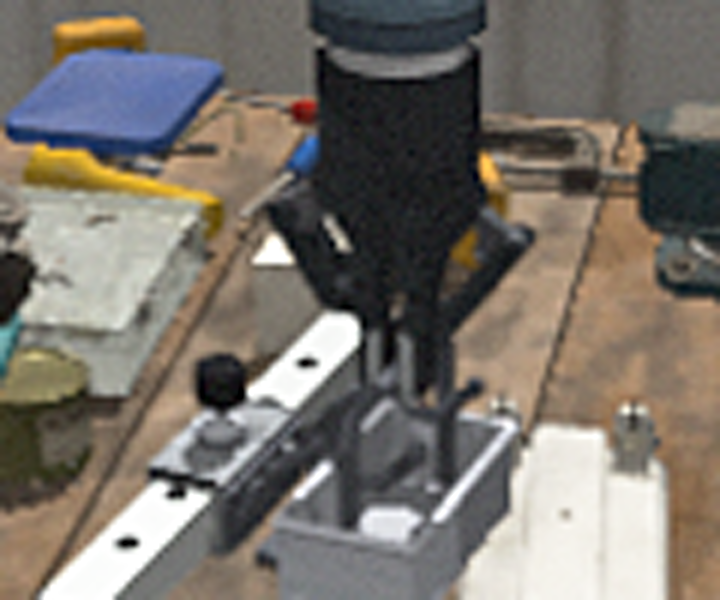

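View pics/top6.png

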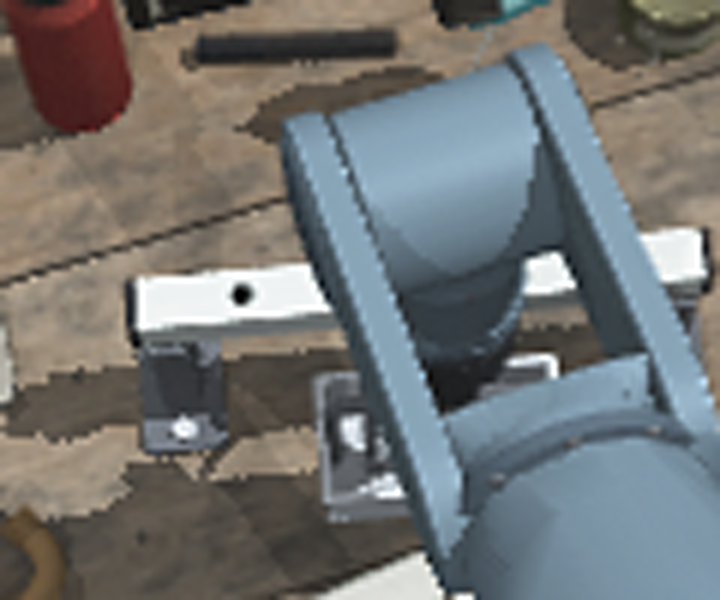

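The side view shows the basket under the hook: the prong tip is visible at (470,385) inside the handle arch, and the tray rim is below it. Lowering.

>>> drive_tool(deltas=[{"slide":[0.03,-0.02,0.06],"delta_rot":[0,0,0],"hand":0},{"slide":[0.03,-0.02,0.14],"delta_rot":[0,0,0],"hand":0},{"slide":[0.02,-0.02,0.14],"delta_rot":[0,0,0],"hand":0},{"slide":[0,0,0.14],"delta_rot":[0,0,0],"hand":0},{"slide":[0,0,0.06],"delta_rot":[0,0,0],"hand":0}])

```text
time_s: 8.72
eef_pos: [0.4373, 0.1271, 0.1631]
eef_rot: [-0.0, 0.779, 0.628, -0.0]
wrist_force: [0.1, 1.0, -1.9]
opening: 0.087
```

```bash
python3 - <<'E'
from plan import *
from h import *
for n in("side",):
    c=ctrl.camera(n);pickle.dump(c,open(n+"7.pkl","wb"))
    crop(c,*((200,120,320,220) if n=="side" else (170,140,290,240)),6,f"pics/{n}7.png")
plan([((.439,.1255,.163),-.215,4)],hand=0)
E
```

```text
t 8.78 pos [0.4373 0.127  0.163 ] yaw -12.27 F [-0.5  0.  -1.6] op 0.089 q [ 0.02 -0.01  1.96 -0.    1.19  0.24] zax [-0.0011 -0.     -1.    ]
[{"slide": [-0.006, 0.01, 0.0], "delta_rot": [-0.0001, 0.0, 0.0001], "hand": 0}, {"slide": [-0.006, 0.01, 0.0], "delta_rot": [-0.0001, 0.0, 0.0001], "hand": 0}, {"slide": [-0.005, 0.01, 0.0], "delta_rot": [-0.0001, 0.0, 0.0], "hand": 0}, {"slide": [-0.006, 0.01, 0.0], "delta_rot": [0.0, 0.0001, 0.0001], "hand": 0}]
end [0.439  0.1255 0.163 ]
```

View pics/side7.png

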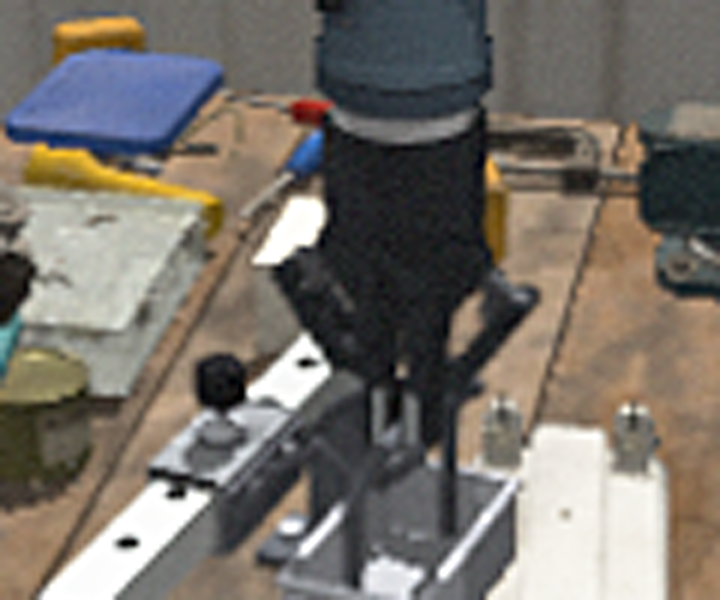

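>>> drive_tool(deltas=[{"slide":[-0.01,0.02,0.02],"delta_rot":[0,0,0],"hand":0},{"slide":[0,0,0.02],"delta_rot":[0,0,0],"hand":0},{"slide":[0,0,0.01],"delta_rot":[0,0,0],"hand":0},{"slide":[0,0,0],"delta_rot":[0,0,0],"hand":0.1},{"slide":[0,0,0],"delta_rot":[0,0,0],"hand":0.2}])

```text
time_s: 9.4
eef_pos: [0.4389, 0.1263, 0.1616]
eef_rot: [0.0, 0.779, 0.627, 0.0]
wrist_force: [0.6, -0.1, 0.5]
opening: 0.195
```

>>> drive_tool(deltas=[{"slide":[0,0,0],"delta_rot":[0,0,0],"hand":0.3},{"slide":[0,0,0],"delta_rot":[0,0,0],"hand":0.4},{"slide":[0,0,0],"delta_rot":[0,0,0],"hand":0.6},{"slide":[0,0,0],"delta_rot":[0,0,0],"hand":0.6},{"slide":[0,0,0],"delta_rot":[0,0,0],"hand":0.6}])

```text
time_s: 10.02
eef_pos: [0.4387, 0.1263, 0.1613]
eef_rot: [0.0, 0.779, 0.627, 0.0]
wrist_force: [-0.1, 0.4, -0.7]
opening: 0.6
```

```bash
python3 - <<'E'
from plan import *
from h import *
for n in("side","top"):
    c=ctrl.camera(n);pickle.dump(c,open(n+"8.pkl","wb"))
    crop(c,*((200,120,320,220) if n=="side" else (170,140,290,240)),6,f"pics/{n}8.png")
p=ctrl.get_obs()["eef_pos"]
plan([((p[0],p[1],p[2]+.12),-.215,5)],hand=.6)
E
```

```text
t 10.12 pos [0.4386 0.1263 0.1613] yaw -12.29 F [-0.9  0.4  0.1] op 0.598 q [ 0.02 -0.01  1.96 -0.    1.19  0.23] zax [-1.e-04 -0.e+00 -1.e+00]
[{"slide": [0.0, 0.0, -0.48], "delta_rot": [0.0, 0.0, 0.0], "hand": 0.6}, {"slide": [0.0, 0.0, -0.48], "delta_rot": [0.0, 0.0, 0.0], "hand": 0.6}, {"slide": [0.0, 0.0, -0.48], "delta_rot": [0.0, 0.0, 0.0001], "hand": 0.6}, {"slide": [0.0, 0.0, -0.48], "delta_rot": [0.0, 0.0, 0.0], "hand": 0.6}, {"slide": [0.0, 0.0, -0.48], "delta_rot": [0.0, 0.0, 0.0001], "hand": 0.6}]
end [0.4386 0.1263 0.2813]
```

View pics/side8.png

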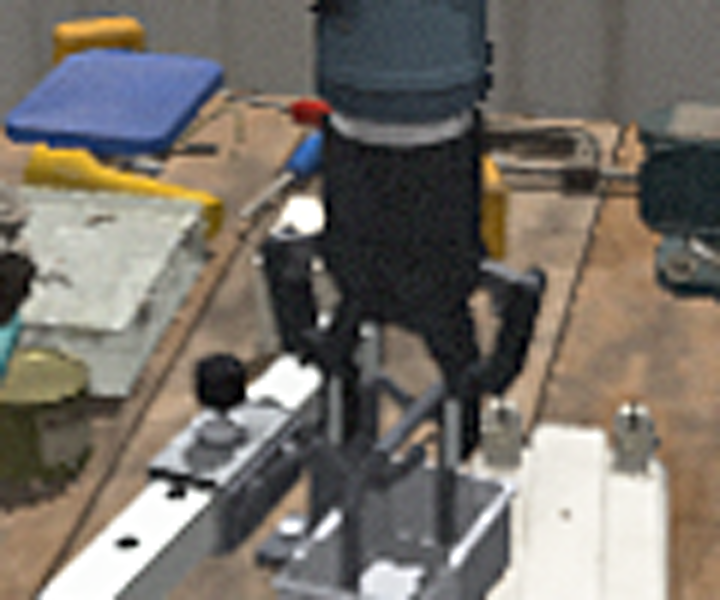

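Basket hangs on both prongs with the fingers clear. Retreat upward, then over to the knob.

>>> drive_tool(deltas=[{"slide":[0,0,-0.2],"delta_rot":[0,0,0],"hand":0.6},{"slide":[0,0,-0.4],"delta_rot":[0,0,0],"hand":0.6},{"slide":[0,0,-0.5],"delta_rot":[0,0,0],"hand":0.6},{"slide":[0,0,-0.5],"delta_rot":[0,0,0],"hand":0.6},{"slide":[0,0,-0.4],"delta_rot":[0,0,0],"hand":0.6}])

```text
time_s: 10.75
eef_pos: [0.439, 0.1263, 0.2632]
eef_rot: [0.001, 0.779, 0.627, 0.001]
wrist_force: [0.7, 0.2, -0.8]
opening: 0.598
```

```bash
python3 - <<'E'
from plan import *
from h import *
for n in("side","top"):
    c=ctrl.camera(n);pickle.dump(c,open(n+"9.pkl","wb"))
    crop(c,*((200,120,320,220) if n=="side" else (170,140,290,240)),6,f"pics/{n}9.png")
p=ctrl.get_obs()["eef_pos"]
plan([((.532,.105,.25),-.215,3),((.532,.105,.25),-.215,2)],hand=.6)
E
```

```text
t 10.85 pos [0.4402 0.1264 0.2643] yaw -12.28 F [ 0.8 -0.1 -0.2] op 0.597 q [ 0.02 -0.12  1.85  0.    1.41  0.23] zax [ 5.5e-03  1.0e-04 -1.0e+00]
[{"slide": [-0.009, 0.628, 0.099], "delta_rot": [0.0006, -0.0001, 0.0001], "hand": 0.6}, {"slide": [-0.009, 0.628, 0.098], "delta_rot": [0.0005, -0.0002, 0.0001], "hand": 0.6}, {"slide": [-0.009, 0.628, 0.097], "delta_rot": [0.0006, -0.0001, 0.0], "hand": 0.6}, {"slide": [0.0, 0.0, 0.0], "delta_rot": [0.0, 0.0, 0.0], "hand": 0.6}, {"slide": [0.0, 0.0, 0.0], "delta_rot": [0.0, 0.0, 0.0], "hand": 0.6}]
end [0.532 0.105 0.25 ]
```

View pics/side9.png

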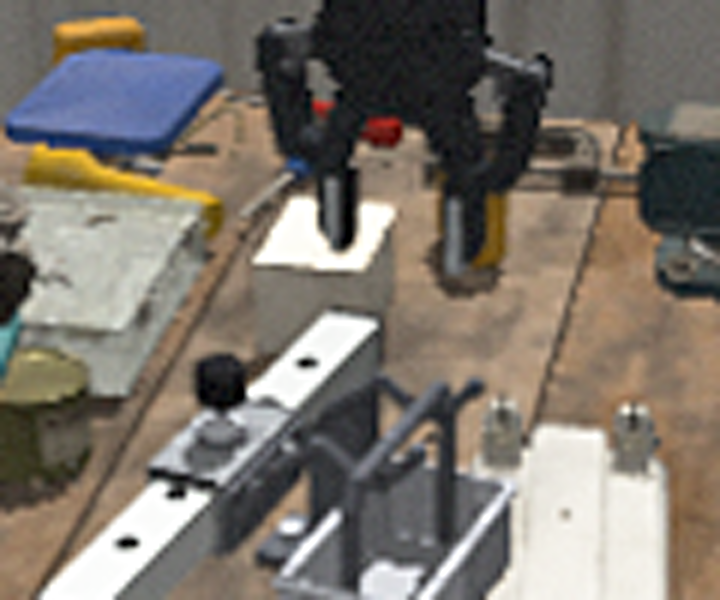

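View pics/top9.png

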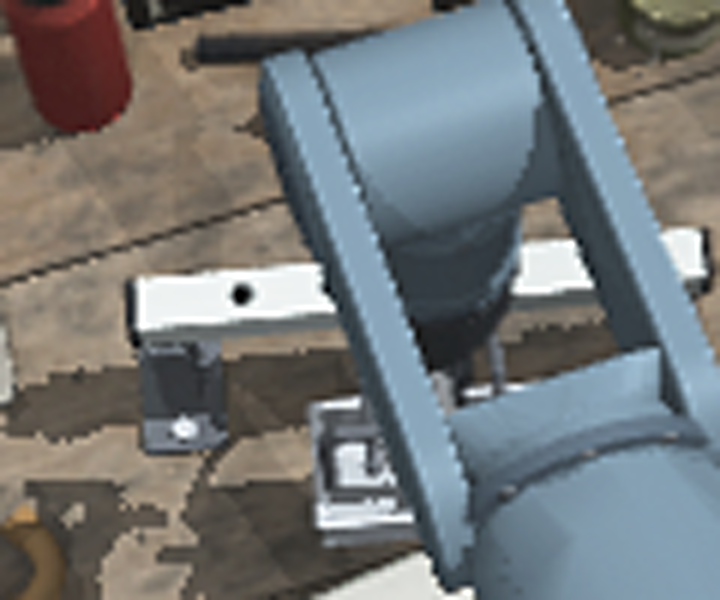

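The basket hangs level on the hook. Its bar, from (350,470) to (445,390), sits across both prongs, and the sleeve hasn't moved. On to the knob.

>>> drive_tool(deltas=[{"slide":[-0.01,0.5,0.1],"delta_rot":[0,0,0],"hand":0.6},{"slide":[-0.01,0.65,0.1],"delta_rot":[0,0,0],"hand":0.6},{"slide":[-0.01,0.5,0.05],"delta_rot":[0,0,0],"hand":0.6},{"slide":[0,0.23,0],"delta_rot":[0,0,0],"hand":0.6},{"slide":[0,0,0],"delta_rot":[0,0,0],"hand":0.6}])

```text
time_s: 11.48
eef_pos: [0.53, 0.1047, 0.2482]
eef_rot: [-0.0, 0.779, 0.627, -0.0]
wrist_force: [0.6, 0.6, 0.2]
opening: 0.602
```

```bash
python3 - <<'E'
from plan import *
from h import *
for n in("side","top"):
    c=ctrl.camera(n);pickle.dump(c,open(n+"10.pkl","wb"))
    crop(c,*((180,100,300,200) if n=="side" else (170,140,290,240)),6,f"pics/{n}10.png")
p=ctrl.get_obs()["eef_pos"]
plan([((.532,.105,.163),-.215,5)],hand=.6)
E
```

```text
t 11.57 pos [0.5294 0.1051 0.2486] yaw -12.27 F [-0.2 -0.3 -0. ] op 0.599 q [-0.02  0.09  1.68  0.    1.38  0.19] zax [-8.e-04  1.e-04 -1.e+00]
[{"slide": [0.002, 0.01, 0.343], "delta_rot": [-0.0001, 0.0, 0.0001], "hand": 0.6}, {"slide": [0.002, 0.01, 0.342], "delta_rot": [0.0, 0.0, 0.0], "hand": 0.6}, {"slide": [0.002, 0.01, 0.343], "delta_rot": [-0.0001, 0.0, 0.0001], "hand": 0.6}, {"slide": [0.002, 0.011, 0.342], "delta_rot": [0.0, 0.0, 0.0], "hand": 0.6}, {"slide": [0.001, 0.01, 0.343], "delta_rot": [-0.0001, 0.0, 0.0001], "hand": 0.6}]
end [0.532 0.105 0.163]
```

View pics/side10.png

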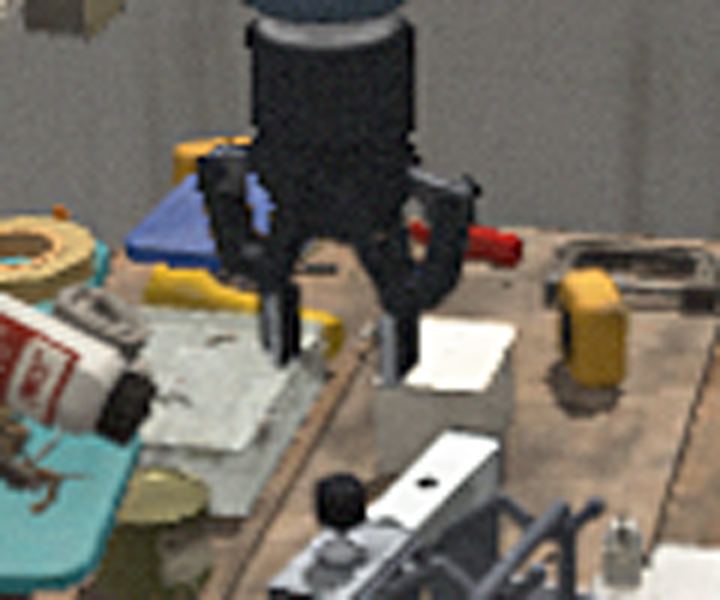

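>>> drive_tool(deltas=[{"slide":[0,0.01,0.3],"delta_rot":[0,0,0],"hand":0.6},{"slide":[0,0.01,0.4],"delta_rot":[0,0,0],"hand":0.6},{"slide":[0,0.01,0.4],"delta_rot":[0,0,0],"hand":0.6},{"slide":[0,0.01,0.4],"delta_rot":[0,0,0],"hand":0.6},{"slide":[0,0.01,0.2],"delta_rot":[0,0,0],"hand":0.6}])

```text
time_s: 12.2
eef_pos: [0.5312, 0.1045, 0.1619]
eef_rot: [-0.001, 0.779, 0.628, -0.001]
wrist_force: [0.2, 0.2, 0.2]
opening: 0.598
```

```bash
python3 - <<'E'
from plan import *
from h import *
for n in("side",):
    c=ctrl.camera(n);pickle.dump(c,open(n+"11.pkl","wb"))
    crop(c,*((180,100,300,200) if n=="side" else (170,140,290,240)),6,f"pics/{n}11.png")
plan([])
E
```

```text
t 12.25 pos [0.531  0.1044 0.1612] yaw -12.27 F [-1.2 -0.3 -1.5] op 0.603 q [-0.03  0.18  1.75  0.    1.21  0.19] zax [-3.5e-03  1.0e-04 -1.0e+00]
end [0.531  0.1044 0.1612]
```

View pics/side11.png

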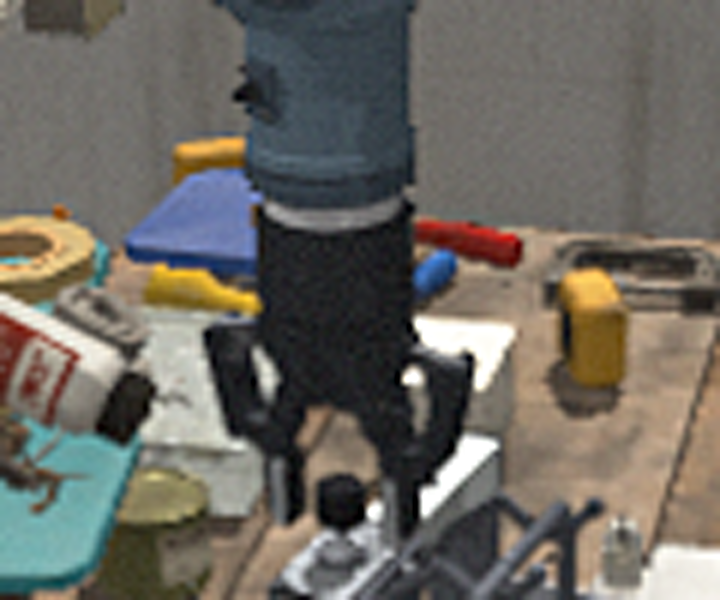

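The knob at (340,500) sits between the jaws (columns 285 and 395). Closing.

>>> drive_tool(deltas=[{"slide":[0,0,0],"delta_rot":[0,0,0],"hand":0.5},{"slide":[0,0,0],"delta_rot":[0,0,0],"hand":0.3},{"slide":[0,0,0],"delta_rot":[0,0,0],"hand":0},{"slide":[0,0,0],"delta_rot":[0,0,0],"hand":0},{"slide":[0,0,0],"delta_rot":[0,0,0],"hand":0}])

```text
time_s: 12.88
eef_pos: [0.5325, 0.1045, 0.165]
eef_rot: [-0.0, 0.779, 0.628, 0.0]
wrist_force: [-5.0, 0.6, 6.2]
opening: 0.292
```

```bash
python3 - <<'E'
from plan import *
p=ctrl.get_obs()["eef_pos"]
plan([])
E
```

```text
t 12.88 pos [0.5325 0.1045 0.165 ] yaw -12.27 F [-5.   0.6  6.2] op 0.292 q [-0.03  0.18  1.75  0.    1.21  0.19] zax [ 1.e-04  1.e-04 -1.e+00]
end [0.5325 0.1045 0.165 ]
```

>>> drive_tool(deltas=[{"slide":[0,0,-0.1],"delta_rot":[0,0,0],"hand":0},{"slide":[0,0,-0.1],"delta_rot":[0,0,0],"hand":0},{"slide":[0,0,-0.1],"delta_rot":[0,0,0],"hand":0},{"slide":[0,0,0],"delta_rot":[0,0,0],"hand":0},{"slide":[0,0,0],"delta_rot":[0,0,0],"hand":0}])

```text
time_s: 13.5
eef_pos: [0.5323, 0.1044, 0.1783]
eef_rot: [-0.0, 0.779, 0.627, -0.0]
wrist_force: [-0.6, 2.1, -8.0]
opening: 0.286
```

```bash
python3 - <<'E'
from plan import *
from h import *
c=ctrl.camera("side");pickle.dump(c,open("side12.pkl","wb"))
crop(c,180,120,300,220,6,"pics/side12.png")
p=ctrl.get_obs()["eef_pos"]
d=.05*np.array([np.sin(.215),np.cos(.215),0])
plan([(p+d,None,5)],hand=0)
E
```

```text
t 13.55 pos [0.5323 0.1044 0.1784] yaw -12.28 F [ 0.3  1.9 -7. ] op 0.291 q [-0.03  0.16  1.74  0.    1.24  0.19] zax [-7.e-04  3.e-04 -1.e+00]
[{"slide": [0.2, 0.0, 0.0], "delta_rot": [0.0, 0.0, 0.0], "hand": 0}, {"slide": [0.2, 0.0, 0.0], "delta_rot": [-0.0001, 0.0, 0.0], "hand": 0}, {"slide": [0.2, 0.0, 0.0], "delta_rot": [0.0, 0.0, 0.0], "hand": 0}, {"slide": [0.2, 0.0, 0.0], "delta_rot": [-0.0001, 0.0, 0.0], "hand": 0}, {"slide": [0.2, 0.001, 0.0], "delta_rot": [0.0, 0.0, 0.0], "hand": 0}]
end [0.543  0.1533 0.1784]
```

View pics/side12.png

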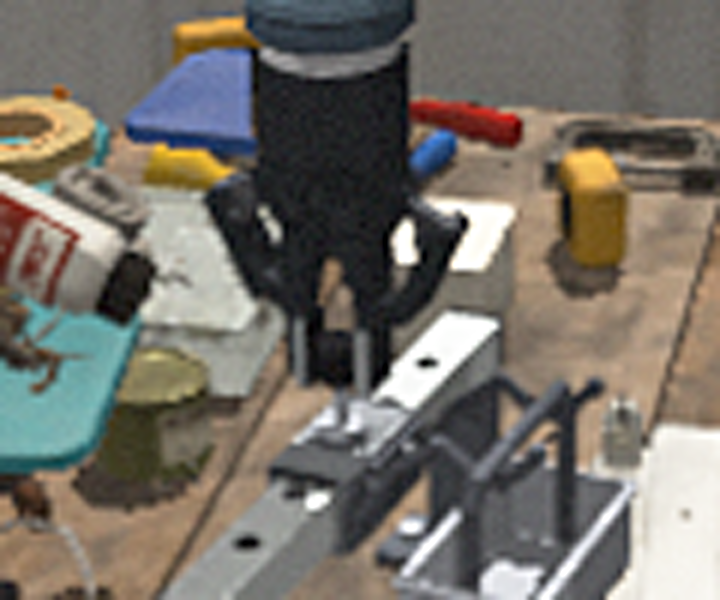

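Spring force of 7–8 N and the exposed pin shaft at (341,400) confirm the pin is up. Next, slide gently along the tube.

>>> drive_tool(deltas=[{"slide":[0.04,0,0],"delta_rot":[0,0,0],"hand":0},{"slide":[0.08,0,0],"delta_rot":[0,0,0],"hand":0},{"slide":[0.12,0,0],"delta_rot":[0,0,0],"hand":0},{"slide":[0.14,0,0],"delta_rot":[0,0,0],"hand":0},{"slide":[0.14,0,0],"delta_rot":[0,0,0],"hand":0}])

```text
time_s: 14.18
eef_pos: [0.538, 0.1303, 0.1786]
eef_rot: [-0.0, 0.779, 0.627, -0.0]
wrist_force: [-2.1, -1.0, -6.9]
opening: 0.288
```

>>> drive_tool(deltas=[{"slide":[0.14,0,0],"delta_rot":[0,0,0],"hand":0},{"slide":[0.12,0,0],"delta_rot":[0,0,0],"hand":0},{"slide":[0.1,0,0],"delta_rot":[0,0,0],"hand":0},{"slide":[0.08,0,0],"delta_rot":[0,0,0],"hand":0},{"slide":[0.02,0,0],"delta_rot":[0,0,0],"hand":0}])

```text
time_s: 14.8
eef_pos: [0.5429, 0.1525, 0.1787]
eef_rot: [-0.0, 0.779, 0.628, -0.0]
wrist_force: [-3.6, -1.7, -7.4]
opening: 0.291
```

```bash
python3 - <<'E'
from plan import *
from h import *
for n in("side","top"):
    c=ctrl.camera(n);pickle.dump(c,open(n+"13.pkl","wb"))
    crop(c,*((180,120,300,220) if n=="side" else (170,140,290,240)),6,f"pics/{n}13.png")
p=ctrl.get_obs()["eef_pos"]
d=p[:2]-np.array([.5324,.1045]);u=np.array([np.sin(.215),np.cos(.215)]);print("along",d@u,"perp",d@np.array([u[1],-u[0]]))
plan([])
E
```

```text
along 0.04907343378594773 perp -2.0290787219669928e-05
t 14.9 pos [0.5428 0.1524 0.1787] yaw -12.28 F [-4.1 -0.7 -7.6] op 0.287 q [0.06 0.21 1.69 0.   1.25 0.28] zax [-5.e-04  5.e-04 -1.e+00]
end [0.5428 0.1524 0.1787]
```

View pics/side13.png

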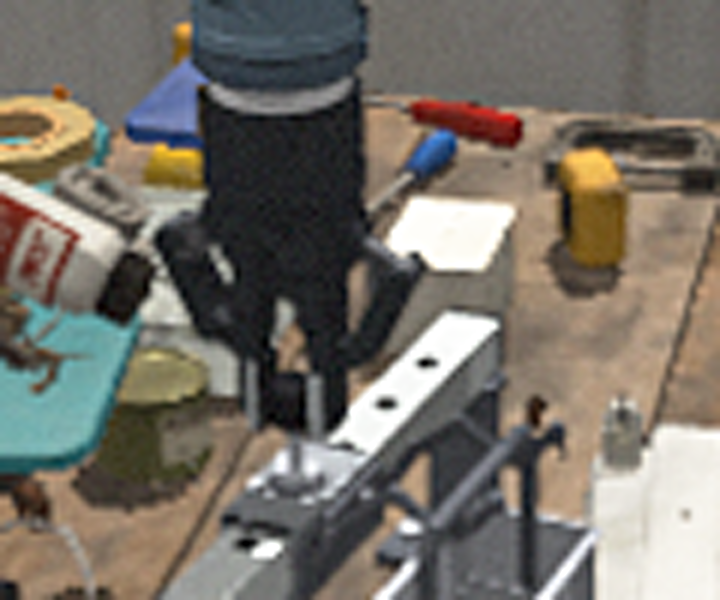

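View pics/top13.png

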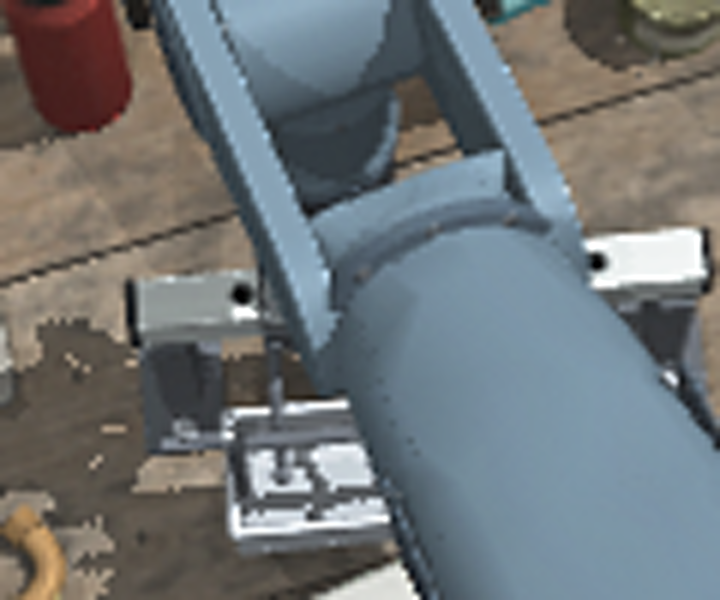

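>>> drive_tool(deltas=[{"slide":[0.016,0,0],"delta_rot":[0,0,0],"hand":0},{"slide":[0,0,0.04],"delta_rot":[0,0,0],"hand":0},{"slide":[0,0,0.04],"delta_rot":[0,0,0],"hand":0},{"slide":[0,0,0.04],"delta_rot":[0,0,0],"hand":0},{"slide":[0,0,0],"delta_rot":[0,0,0],"hand":0}])

```text
time_s: 15.52
eef_pos: [0.543, 0.1529, 0.1727]
eef_rot: [-0.0, 0.779, 0.627, -0.0]
wrist_force: [-5.4, -0.0, -6.6]
opening: 0.289
```

```bash
cat > chk.py <<'E'
from plan import *
p=ctrl.get_obs()["eef_pos"]
d=p[:2]-np.array([.5324,.1045]);u=np.array([np.sin(.215),np.cos(.215)]);print("along",d@u,"perp",d@np.array([u[1],-u[0]]))
plan([])
E
python3 chk.py
```

```text
along 0.04959062492057642 perp 6.307824604315817e-05
t 15.53 pos [0.543  0.1529 0.1727] yaw -12.29 F [-5.4 -0.  -6.6] op 0.289 q [0.06 0.22 1.69 0.   1.24 0.28] zax [-4.e-04  1.e-04 -1.e+00]
end [0.543  0.1529 0.1727]
```

>>> drive_tool(deltas=[{"slide":[0,0,0.04],"delta_rot":[0,0,0],"hand":0},{"slide":[0,0,0.04],"delta_rot":[0,0,0],"hand":0},{"slide":[0,0,0.04],"delta_rot":[0,0,0],"hand":0},{"slide":[0,0,0.03],"delta_rot":[0,0,0],"hand":0},{"slide":[0,0,0],"delta_rot":[0,0,0],"hand":0}])

```text
time_s: 16.15
eef_pos: [0.543, 0.153, 0.1654]
eef_rot: [-0.0, 0.779, 0.627, -0.0]
wrist_force: [-6.2, -0.8, -4.8]
opening: 0.288
```

```bash
python3 chk.py
```

```text
along 0.04965065955987783 perp 5.835298558001627e-05
t 16.15 pos [0.543  0.153  0.1654] yaw -12.28 F [-6.2 -0.8 -4.8] op 0.288 q [0.06 0.22 1.7  0.   1.22 0.28] zax [-4.e-04  1.e-04 -1.e+00]
end [0.543  0.153  0.1654]
```

>>> drive_tool(deltas=[{"slide":[0,0,0.02],"delta_rot":[0,0,0],"hand":0},{"slide":[0,0,0.02],"delta_rot":[0,0,0],"hand":0},{"slide":[0,0,0],"delta_rot":[0,0,0],"hand":0},{"slide":[0,0,0],"delta_rot":[0,0,0],"hand":0},{"slide":[0,0,0],"delta_rot":[0,0,0],"hand":0}])

```text
time_s: 16.77
eef_pos: [0.5432, 0.1534, 0.165]
eef_rot: [-0.0, 0.779, 0.627, 0.0]
wrist_force: [-9.8, -0.0, 4.1]
opening: 0.289
```

```bash
python3 chk.py;python3 - <<'E'
from h import *
from bench import ctrl
for n in("side","top"):
    c=ctrl.camera(n);pickle.dump(c,open(n+"14.pkl","wb"))
    crop(c,*((170,120,290,220) if n=="side" else (170,140,290,240)),6,f"pics/{n}14.png")
E
```

```text
along 0.05009797160448514 perp 0.0001469711582392337
t 16.77 pos [0.5432 0.1534 0.165 ] yaw -12.27 F [-9.8 -0.   4.1] op 0.289 q [0.06 0.23 1.7  0.   1.22 0.28] zax [ 5.e-04  6.e-04 -1.e+00]
end [0.5432 0.1534 0.165 ]
```

View pics/side14.png

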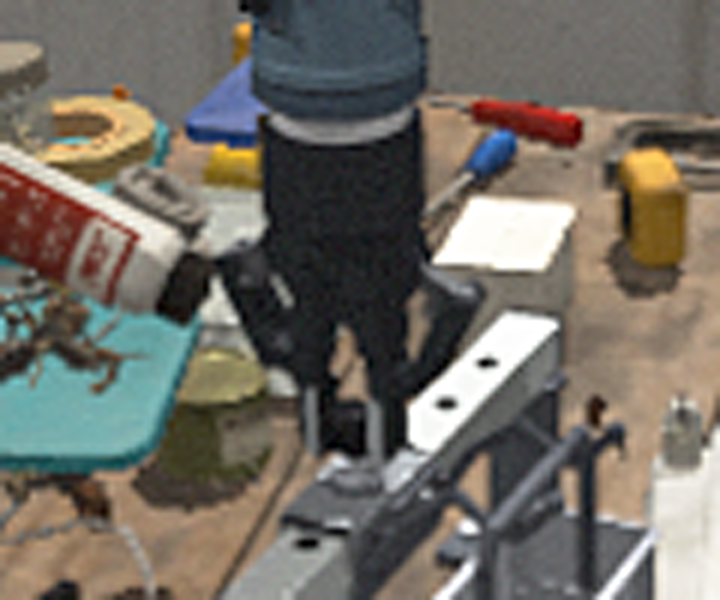

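>>> drive_tool(deltas=[{"slide":[0,0,0],"delta_rot":[0,0,0],"hand":0},{"slide":[0,0,0],"delta_rot":[0,0,0],"hand":0},{"slide":[0,0,0],"delta_rot":[0,0,0],"hand":0},{"slide":[0,0,0],"delta_rot":[0,0,0],"hand":0},{"slide":[0,0,0],"delta_rot":[0,0,0],"hand":0}])

```text
time_s: 17.5
eef_pos: [0.5432, 0.1534, 0.165]
eef_rot: [-0.0, 0.779, 0.627, 0.0]
wrist_force: [-9.9, -0.1, 4.1]
opening: 0.291
```

```bash
python3 chk.py;python3 - <<'E'
from h import *
from bench import ctrl
a=load("side14.pkl")["frame"].astype(int);c=ctrl.camera("side")
b=c["frame"].astype(int);print("diff basket area",np.abs(a-b)[180:240,240:300].mean(),"bg",np.abs(a-b)[300:380,0:100].mean())
a=load("side0.pkl")["frame"].astype(int)
print("bin diff vs start",np.abs(a-b)[270:330,155:215].mean())
cv2.imwrite("pics/side15.png",cv2.resize(c["frame"][110:350,140:340,::-1],None,fx=2.5,fy=2.5,interpolation=cv2.INTER_CUBIC))
E
```

```text
along 0.05008613072764646 perp 0.00016402566851753532
t 17.5 pos [0.5432 0.1534 0.165 ] yaw -12.27 F [-9.9 -0.1  4.1] op 0.291 q [0.06 0.23 1.7  0.   1.22 0.28] zax [ 4.e-04  6.e-04 -1.e+00]
end [0.5432 0.1534 0.165 ]
diff basket area 2.299259259259259 bg 2.9405833333333335
bin diff vs start 16.533333333333335
```

View pics/side15.png

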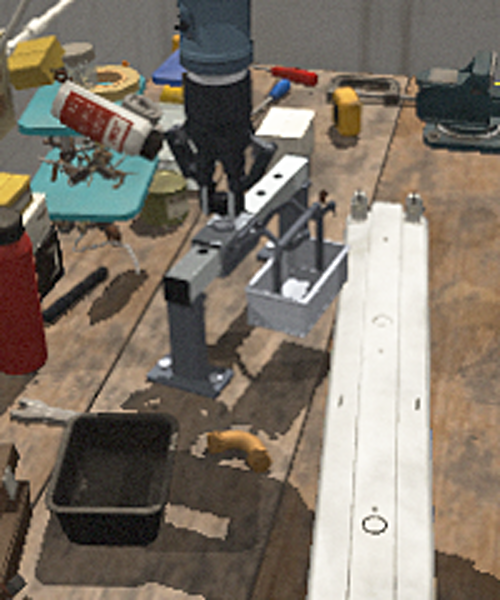

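The picture shows the basket hanging level at (297,290), with the bin at (115,475) and carton at (285,130) in place. The fingers are on the knob. The bin area differs from the start picture only because the arm's shadow now falls on it. Handing in.

```bash
python3 -c "
from bench import ctrl
print(ctrl.hand_in())"
```

```text
the job is handed in; nothing more can be done
None
```

I hung the basket on the twin hook with the sleeve still locked. Then I pulled the knob up about 13 mm, slid the sleeve one hole toward the open bin and lowered the pin into that hole. I handed in at 17.5 s, still gripping the knob; `hand_in()` gave no verdict.

**Last checks**
- **Sleeve:** the gripper had moved 50.1 mm along the tube. I inferred the sleeve position from this and did not measure it directly.
- **Pin:** the gripper was back at its starting height (165 mm). The vertical force had changed from about 5 N of spring pull to 4 N of upward push, so the pin is against its stop.
- **Grip:** the opening was 0.29, so the fingers were still closed on the knob.
- **Basket:** it hung level on the prongs. Two pictures about 0.7 s apart differed only by image noise, and the fingers were well clear of it.
- **Bin and carton:** both looked unmoved. The bin area did differ from the start picture (mean difference 16.5), which I put down to the arm's shadow; I did not re-measure the bin's position.

**Did not agree:** the basket's rim measured slightly larger than the stated 70 x 130 mm, about 141 mm long, so I fitted its pose with the rim size left free. A sideways force of about 10 N across the tube remained on the wrist at the end, which I left as it was.

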